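Find the spindle's flat and hold the hub down on it

ROBOT

A 7-joint arm with a two-finger parallel gripper is mounted at the origin on the work surface. World frame = base frame: x ahead of the robot, y to its left, z up, the work surface at z = 0. Lengths are in m, angles in rad, forces in N, time in s.
With the tool pointing down it reaches from about 0.425 to 0.825 m from the base axis. Payload 3.6 kg.
Tool frame: the origin (TCP) lies on the front face of the gripper's body, between the roots of the fingers; the fingertips stand 84 mm ahead of it and the grasp point (between the pads) lies robot.grasp_offset ahead of it (robot.grasp_offset is the distance from the TCP to the grasp point, in m); z points along the fingers, y is the direction in which the jaws open and shut (so a half turn about z gives the same grasp; the last joint's range is limited). The gripper opens to 93 mm and grips with 3 to 60 N. Pads are 15 mm wide; open, the fingers measure 128 mm over their backs; the gripper's body (75 mm by 188 mm) begins 65 mm behind the grasp point.
Start: joints at [1.272, 0.615, -0.013, 1.423, 0.008, 1.103, -0.04], TCP at [0.175, -0.626, 0.303] pointing down, gripper open.
Joint ranges: [-3.12, 3.12], [-0.3, 2.06], [-1.34, 1.32], [0.26, 2.42], [-1.36, 4.5], [0.01, 1.98], [-2.84, 2.84]. Speed limits (rad/s): [2.79, 2.79, 3.14, 3.14, 3.14, 3.14, 3.14].

INTERFACE

Orientations are given as a rotation vector (axis times angle).
In Python, from station import robot, imaging, models gives the robot as it stands. The module is installed in compiled form; this text tells all that it offers.
- The arm moves only by the shell command python3 -m creep 'ROWS' [FORCE]. ROWS is JSON, a list of rows, each a list of 5 numbers: the gripper command: -1 is shut, 1 is fully open, values between are in proportion, then the shift along the tool's x, y, z in cm, then the turn about the tool's z in degrees. A call has 1 to 12 rows; each row shifts and turns the pose as measured when the row begins, along the tool's axes as they then stand; what a row does not reach is not made up. A row lasts 1/8 s, in which the tool goes at most 62.5 mm and 10.7 degrees, less where a joint would pass 70% of its speed; a pose out of reach is approached as far as the arm can. A call is refused whole if a number of a shift passes 6.25 or a number of a turn 10.7, either way. A call with a gripper value outside its range is refused whole. The fingers move at their own pace and stop on an object; FORCE is the grip in N (left out, the last holds). Time passes only in rows, so rows that do not move let the fingers close. It gives the time, the measured TCP pose, the force and the opening at its end, in the units of the state.
- robot.get_state(): the state, without advancing time (a new reading comes with each control period).
- imaging.grab_frame(name): name is "scene" or "top" or "wrist"; returns the picture (420x560x3 uint8, red, green, blue); there is no depth.
- imaging.camera_params(name): a dict with "K" (3x3 intrinsics, pixels), "extrinsics" (4x4, takes a point from camera to world coordinates); the wrist camera has in their place "tool_from_camera" (4x4, takes a point from camera to tool coordinates, whose origin is the TCP and whose axes are the flange's). Camera axes: x right, y down, z forward; pixel columns grow to the right and rows downward; lengths in m; the calibration is good to about 2 mm. The wrist camera is an equidistant fisheye: a pixel r from the principal point sees the ray r / f radians off the axis. A picture is of the moment at which its call begins: read the wrist's pose just before it. camera_params takes no time and is no camera call.
- robot.finish_job(): hands the job in, once; it reports no verdict.
Trained networks look in the newest picture that a camera, given by its name, has taken for a name from the list of things; names that differ only in an ending like _2 or _b are one class to them, and where a whole thing is asked for, a point or a joint stands for the part that bears it (a point fixed in the world has none). Each returns a list of dicts, best first, with "confidence" (0 to 1); they miss things now and then, are a little off and sometimes report something else, mostly with a low value. They report only what shows in the picture. A call takes as long as a camera call. They do not tell look-alikes from the thing itself.
- models.silhouettes(query, camera): "region" (420x560 bool, what is visible of it).
- models.tip_of(query, camera): "at" ([x, y, z] in m, in world coordinates, good to about 4 mm: a listed point, or the origin of a listed thing).
The state is a dict: "time_s": time; "q": joint angles; "qvel": joint speeds; "tau": joint torques, N m; "tcp_pos": TCP position; "ee_rot": TCP orientation; "wrist_force": force on the tool from outside, world axes, zero at the start; "torque": the same for the moment, N m; "finger_gap": finger opening in m.
Only numpy, scipy, OpenCV 4.12 (cv2) and the standard library are available. Lean on these libraries where they do the work, as an engineer would, in place of code of your own. Each camera call takes 0.05 s, during which the arm holds its last target. There are 200 camera calls.

TASK

On the white spindle unit, grip the bare steel shaft and turn it until its orange flat faces the red arrow, feeling the flat seated square between your fingers. Then fetch the blue hub from the grey mat, slide it onto the shaft with its brass set screw on the flat's side, push it right down so that the sprung brass washer under it is fully compressed, and finish still gripping it and holding it down there, ready for the screw to be tightened. Leave the other things on the bench alone.

Things in the scene. Friction and masses are not known exactly. Their poses are not given: they have to be found in the camera images.
- unit: The spindle unit, fixed to the bench: a white housing 150 (x) x 130 (y) mm with a flat aluminium deck 80 mm above the bench and an upright shaft at its centre. Origin: centre of its underside, on the shaft's axis; z up. A red arrow head painted flat on the deck, 36 to 59 mm from the shaft's axis, lies on the unit's -x side and points at the shaft.
- spindle (a joint): Angle of the unit's upright steel shaft, rad, counter-clockwise positive seen from above; turns all round with slight friction (0.04 Nm). At 0 the shaft's orange flat faces the red arrow (the unit's -x side); it starts 0.55 to 1.45 rad away, on the positive side. Fingers closed square on the flat read about 16 mm, elsewhere up to 20 mm.
- spindle_top (a point): Centre of the shaft's top end, on its axis, 136 mm above the bench. Its x axis turns with the shaft and points away from the flat; z up. The shaft is 20 mm in diameter with one flat, painted orange, along its whole length, 6 mm from the axis (16 mm across). It is bare from the washer up; the last 7 mm taper to 13 mm across.
- washer (a joint): Travel of the sprung brass washer round the shaft's foot, m: 0 at rest, 0.006 fully pressed down. It is 52 mm in diameter and 4 mm thick; its upper face is 91 mm above the bench at rest. The spring pushes up with 2.8 N at rest and 7 N when fully pressed, more than the hub weighs.
- hub: Blue hub, loose, upright on the grey mat (3 mm thick): flange 56 mm across, 8 mm thick, below a boss 34 mm across, top 34 mm above the underside. D-shaped bore, 22 mm across, its flat 7 mm from the axis on the hub's -x side: fits the shaft one way only, 1 mm free. Brass set screw on that -x side, 22 mm up, reaching 29 mm from the axis. 0.1 to 0.21 kg. Origin: centre of underside; z along the bore.
- model_a: A bystander: peach dental model, about 50 x 65 x 25 mm, on the mat. Origin under it.
- model_b: A bystander: cream dental model, about 50 x 65 x 25 mm, on the mat. Origin under it.
- spacer: A bystander: plain brass ring, 48 mm across, 12 mm high, on the mat. Origin under it.
- slab: A bystander: green glass mixing slab, 110 x 160 x 18 mm. Origin under it.
- bowl: A bystander: glass bowl, 110 mm across, 50 mm high. Origin under it.
- jar: A bystander: white jar, 56 mm across, 50 mm high. Origin under it.
- bottle: A bystander: clear bottle, 52 mm across, 150 mm high. Origin under it.
- driver: A bystander: blue-handled screwdriver lying on the bench, 150 mm long. Origin under its middle.
Mind the look-alikes: they are no part of the job. What is meant by the hub is not green, and is the smaller of those in its own colour. Leave any green look-alike of the unit alone.

How it is judged:
By the outcome, as a careful person would: the job done as asked, in the order asked, and still so for the second after the job is handed in, while the arm keeps its last pose, push and grip.
It also fails if it takes over 56 s, if anything falls off the work surface, if the arm or the gripper's body presses on something with over 40 N, if the wrist force passes 120 N, or if a joint passes its speed limit or range.

## Working session

There is one attempt and no reset: what is moved stays moved. The work goes in short steps, Python scripts to look and compute and a shell command to move; the robot and the scene stay as the last step left them, time stands still between calls to the robot, and variables do not carry over. Pictures are saved under pics/ and viewed, about 8 in all and at most 12, crops included, and the job is handed in when it is done.

```bash
mkdir -p pics; cat > h.py <<'E'
import numpy as np, cv2
from scipy.spatial.transform import Rotation as R
from station import robot, imaging, models
def save(n,im,s=1): cv2.imwrite('pics/'+n,cv2.resize(im[...,::-1],None,fx=s,fy=s))
def ray(cam,uv):
    p=imaging.camera_params(cam);K=p['K']
    x=np.array([(uv[0]-K[0][2])/K[0][0],(uv[1]-K[1][2])/K[1][1]])
    if cam=='wrist':
        t=np.hypot(*x); d=np.r_[x/(t+1e-9)*np.sin(t),np.cos(t)]
        s=robot.get_state();T=np.eye(4);T[:3,:3]=R.from_rotvec(s['ee_rot']).as_matrix();T[:3,3]=s['tcp_pos']
        T=T@np.array(p['tool_from_camera'])
    else: d=np.r_[x,1];T=np.array(p['extrinsics'])
    return T[:3,3],T[:3,:3]@d
def onz(cam,uv,z):
    o,d=ray(cam,uv); return o+d*(z-o[2])/d[2]
def proj(cam,P):
    p=imaging.camera_params(cam);K=np.array(p['K'])
    if cam=='wrist':
        s=robot.get_state();T=np.eye(4);T[:3,:3]=R.from_rotvec(s['ee_rot']).as_matrix();T[:3,3]=s['tcp_pos'];T=T@np.array(p['tool_from_camera'])
    else: T=np.array(p['extrinsics'])
    c=T[:3,:3].T@(np.array(P)-T[:3,3])
    if cam=='wrist':
        t=np.arctan2(np.hypot(c[0],c[1]),c[2]);x=c[:2]/np.hypot(c[0],c[1])*t
    else: x=c[:2]/c[2]
    return np.array([x[0]*K[0,0]+K[0,2],x[1]*K[1,1]+K[1,2]])
E
python3 - <<'E'
from h import *
np.set_printoptions(precision=4,suppress=True)
im={c:imaging.grab_frame(c) for c in ('top','scene','wrist')}
save('a_top.png',im['top'],1.4)
save('a_ws.png',np.hstack([im['scene'],im['wrist']]),0.71)
for q in ('unit','spindle_top','hub'):
  for c in ('top','scene'):
    for d in models.tip_of(q,c): print(q,c,d['confidence'],d['at'])
for d in models.silhouettes('hub','top'):
    ys,xs=np.nonzero(d['region']);print(d['confidence'],xs.mean(),ys.mean(),len(xs))
s=robot.get_state();print(robot.grasp_offset,s)
print(R.from_rotvec(s['ee_rot']).as_matrix()); print(imaging.camera_params('wrist'))
E
```

```text
unit top 0.84 [0.5673, -0.1529, -0.0023]
unit top 0.65 [0.2832, -0.2191, 0.0014]
unit scene 0.94 [0.5674, -0.1481, -0.0037]
unit scene 0.63 [0.2776, -0.2147, -0.002]
spindle_top top 0.59 [0.28, -0.2164, 0.1363]
spindle_top top 0.39 [0.564, -0.1536, 0.1346]
spindle_top scene 0.7 [0.5677, -0.1524, 0.1397]
spindle_top scene 0.7 [0.7457, 0.2158, -0.0055]
spindle_top scene 0.65 [0.2785, -0.214, 0.1357]
hub top 0.75 [0.3918, -0.0834, 0.0001]
hub top 0.7 [0.5069, 0.1558, 0.0036]
hub top 0.62 [0.4516, 0.4688, -0.001]
hub scene 0.82 [0.5092, 0.156, 0.0062]
hub scene 0.56 [0.4554, 0.4677, 0.0012]
hub scene 0.16 [0.5669, -0.1507, 0.1404]
0.98 323.00760456273764 276.1311787072243 526
0.67 236.27462686567165 234.2865671641791 335
0.51 124.1355421686747 253.91867469879517 332
0.0653 {'time_s': 0.5, 'q': array([ 1.2725,  0.6149, -0.0126,  1.4235,  0.0081,  1.1033, -0.0404]), 'qvel': array([ 0.0009, -0.001 , -0.    , -0.0021, -0.0007,  0.0003,  0.0004]), 'tau': array([ -0.0001, -45.8389,   0.2085, -16.5862,  -0.0611,   0.014 ,
         0.0001]), 'tcp_pos': array([ 0.1745, -0.6261,  0.3027]), 'ee_rot': array([-3.1125, -0.4257, -0.0001]), 'wrist_force': array([ 0.0793,  0.6965, -0.3122]), 'torque': array([ 0.0486, -0.037 , -0.0664]), 'finger_gap': 0.09232715553014127}
[[ 0.9633  0.2685  0.    ]
 [ 0.2685 -0.9633  0.0001]
 [ 0.     -0.0001 -1.    ]]
{'K': array([[325.1923,   0.    , 278.9223],
       [  0.    , 325.1923, 210.4202],
       [  0.    ,   0.    ,   1.    ]]), 'tool_from_camera': array([[-0.0004, -0.9652, -0.2615,  0.0728],
       [ 1.    , -0.0004, -0.0001, -0.0004],
       [ 0.    , -0.2615,  0.9652, -0.0818],
       [ 0.    ,  0.    ,  0.    ,  1.    ]])}
```

View pics/a_top.png

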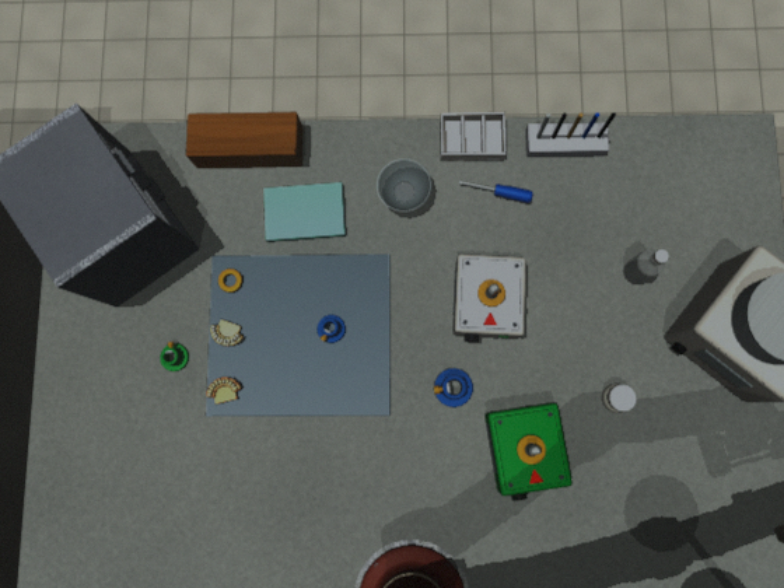

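View pics/a_ws.png

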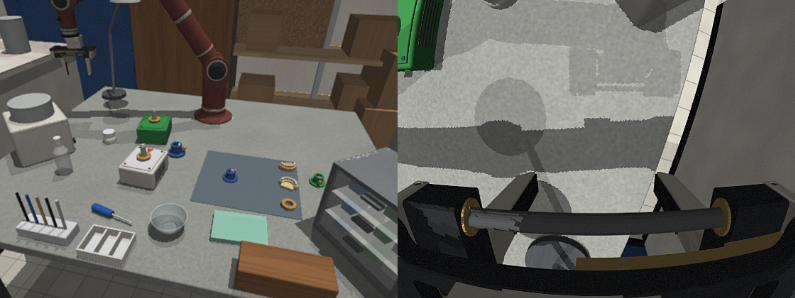

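The top view shows the white unit at (490,295) with its arrow on the -x side. The small blue hub is on the mat at (331,328) with its screw to the lower left. The decoys are the big blue hub at (453,387), the green unit, and the green hub. The scene view shows a lamp near the base at about (115,95), so I'll locate it before I sweep the arm.

```bash
python3 - <<'E'
from h import *
np.set_printoptions(precision=4,suppress=True)
print('lamp foot',onz('scene',(162,136),0)); o,d=ray('scene',(172,3)); print('cam',o)
f=onz('scene',(162,136),0); t=(f-o)[:2]@(f-o)[:2]/(d[:2]@(f-o)[:2]); print('pole top if vertical plane',o+d*t)
im=cv2.imread('pics/a_top.png');im=cv2.resize(im,(560,420))
b,g,r=[im[...,i].astype(int) for i in range(3)]
m=((r>150)&(g<90)&(b<90)); n,l,st,c=cv2.connectedComponentsWithStats(m.astype(np.uint8))
for i in range(1,n):
  if st[i,4]>15: print('red',c[i],st[i,4],onz('top',c[i],.08))
print('hub',onz('top',(236.4,234.5),.037), 'screw',onz('top',(323/1.4,338/1.4),.025))
E
python3 -m creep '[[1,3,-3,0,-10],[1,6,-2,0,-10],[1,6,-2,0,-10],[1,6,-2,0,-10]]'
```

```text
lamp foot [-0.1028 -0.6072  0.    ]
cam [1.3524 0.2107 0.6586]
pole top if vertical plane [-0.1522 -0.5193  0.5002]
hub [0.5051 0.1532 0.037 ] screw [0.4876 0.1699 0.025 ]
time_s: 1.0
tcp_pos: [0.3032, -0.4388, 0.3017]
ee_rot: [2.768, 1.478, -0.006]
wrist_force: [2.0, -0.7, 1.4]
finger_gap: 0.0928
```

```bash
cat > plan.py <<'E'
import sys; from h import *
# plan.py x y z yaw_deg nrows : print rows (no gripper) from the measured pose
def plan(x,y,z,yaw,n):
    s=robot.get_state();M=R.from_rotvec(s['ee_rot']).as_matrix()
    a=np.arctan2(M[1,0],M[0,0]);p=np.array(s['tcp_pos']);d=(np.array([x,y,z])-p)/n*100
    da=(np.radians(yaw)-a+np.pi)%(2*np.pi)-np.pi
    print('yaw',np.degrees(a).round(1),'q7',s['q'][6].round(2),'F',np.round(s['wrist_force'],1),'gap',round(s['finger_gap'],4))
    print('tilt',(M[:,2]).round(4),'pos',p.round(4))
    for i in range(n):
        t=a+da*i/n
        v=[d[0]*np.cos(t)+d[1]*np.sin(t),d[0]*np.sin(t)-d[1]*np.cos(t),-d[2]]
        print(np.round(v+[-np.degrees(da)/n],2).tolist())
if __name__=='__main__': plan(*map(float,sys.argv[1:5]),int(sys.argv[5]))
E
python3 plan.py 0.566 -0.152 0.32 146 9
```

```text
yaw 56.2 q7 0.21 F [ 2.  -0.7  1.4] gap 0.0928
tilt [-0.0013 -0.0054 -1.    ] pos [ 0.3032 -0.4388  0.3017]
[4.27, 0.65, -0.2, -9.98]
[4.09, 1.38, -0.2, -9.98]
[3.79, 2.07, -0.2, -9.98]
[3.38, 2.7, -0.2, -9.98]
[2.86, 3.24, -0.2, -9.98]
[2.25, 3.69, -0.2, -9.98]
[1.58, 4.02, -0.2, -9.98]
[0.86, 4.24, -0.2, -9.98]
[0.11, 4.32, -0.2, -9.98]
```

```bash
python3 -m creep '[[1,4.3,0.7,-0.2,-10],[1,4.1,1.4,-0.2,-10],[1,3.8,2.1,-0.2,-10],[1,3.4,2.7,-0.2,-10],[1,2.9,3.2,-0.2,-10],[1,2.3,3.7,-0.2,-10],[1,1.6,4,-0.2,-10],[1,0.9,4.2,-0.2,-10],[1,0.1,4.3,-0.2,-10],[1,0,0,0,0],[1,0,0,0,0]]'
python3 plan.py 0.566 -0.152 0.32 146 2
python3 - <<'E'
from h import *
save('b.png',imaging.grab_frame('wrist'),1.4)
for d in models.tip_of('spindle_top','wrist'): print(d['confidence'],d['at'])
E
```

```text
time_s: 2.38
tcp_pos: [0.5669, -0.1305, 0.3211]
ee_rot: [0.826, 3.024, -0.012]
wrist_force: [-0.3, -0.1, -0.2]
finger_gap: 0.0927
yaw 149.4 q7 0.86 F [-0.3 -0.1 -0.2] gap 0.0927
tilt [ 0.0042 -0.0089 -1.    ] pos [ 0.5669 -0.1305  0.3211]
[-0.51, -0.95, 0.06, 1.72]
[-0.54, -0.93, 0.06, 1.72]
0.94 [0.2807, -0.2158, 0.1366]
```

View pics/b.png

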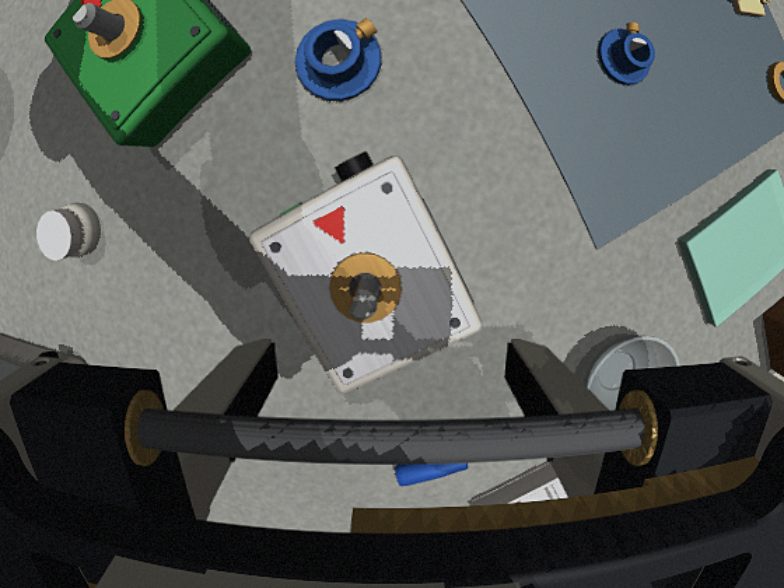

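```bash
python3 - <<'E'
from h import *
im=imaging.grab_frame('wrist'); np.save('b.npy',im)
c=im[140:260,190:330]
c=np.clip(c.astype(float)*1.6,0,255).astype(np.uint8)
cv2.imwrite('pics/b2.png',cv2.resize(c[...,::-1],None,fx=5,fy=5,interpolation=cv2.INTER_NEAREST))
b=im.astype(int); m=(b[...,0]>150)&(b[...,1]<80)&(b[...,2]<80)
n,l,st,ce=cv2.connectedComponentsWithStats(m.astype(np.uint8))
for i in range(1,n):
  if st[i,4]>60: print(ce[i],st[i],onz('wrist',ce[i],.08))
# flood by holes: deck screws, shaft top
for uv in ((364/1.4,304/1.4),): print('top',onz('wrist',uv,.136))
for uv in ((387,188),(276,247),(348,374),(456,323)): print(onz('wrist',np.array(uv)/1.4,.08))
print(robot.get_state()['q'].round(2))
E
```

```text
[237.41414141 159.7003367 ] [224 148  22  26 297] [ 0.51459214 -0.14903721  0.08      ]
top [ 0.56465213 -0.14888601  0.136     ]
[ 0.51287157 -0.10262026  0.08      ]
[ 0.50719394 -0.19396667  0.08      ]
[ 0.61972737 -0.20171333  0.08      ]
[ 0.62524174 -0.10886145  0.08      ]
[ 0.6   0.56 -0.68  1.59  0.39  1.12  0.86]
```

View pics/b2.png

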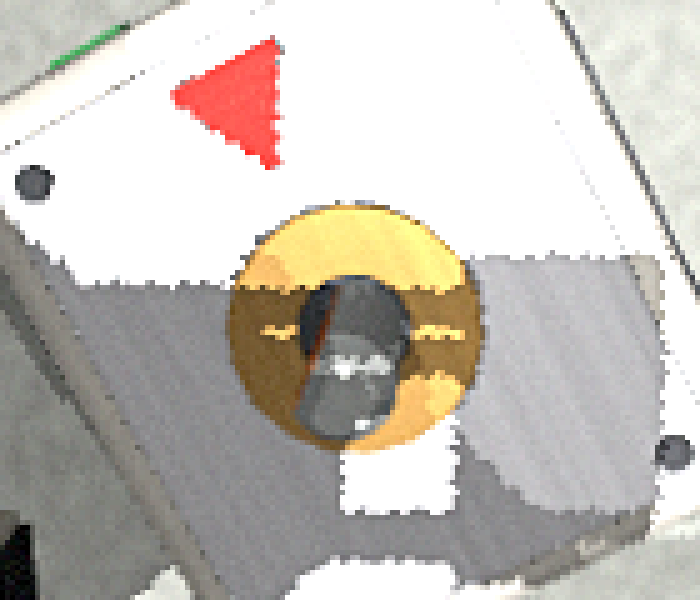

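The crop shows the orange flat as a thin sliver on the shaft's left side, around (320,330). That puts its normal near 226° in the world. The unit's yaw is about -3.7° and the shaft is near (0.5655,-0.151).

```bash
python3 plan.py 0.5655 -0.151 0.22 136 4
```

```text
yaw 149.4 q7 0.86 F [-0.8 -0.1  0.2] gap 0.0929
tilt [ 0.0046 -0.0087 -1.    ] pos [ 0.5666 -0.1307  0.3213]
[-0.23, -0.45, 2.53, 3.35]
[-0.26, -0.44, 2.53, 3.35]
[-0.28, -0.42, 2.53, 3.35]
[-0.31, -0.4, 2.53, 3.35]
```

```bash
python3 -m creep '[[1,-0.2,-0.5,2.5,3.4],[1,-0.3,-0.4,2.5,3.4],[1,-0.3,-0.4,2.5,3.4],[1,-0.3,-0.4,2.5,3.4],[1,0,0,0,0]]' 15
python3 - <<'E'
from h import *
from plan import plan
im=imaging.grab_frame('wrist')
a=proj('wrist',[.5655,-.151,.136]); b=proj('wrist',[.5655,-.151,.091]);print(a,b)
c0=(a+b)/2; x0,y0=int(c0[0])-70,max(0,int(c0[1])-60)
c=im[y0:y0+120,x0:x0+140];print(x0,y0)
c=np.clip(c.astype(float)*1.6,0,255).astype(np.uint8)
cv2.imwrite('pics/c.png',cv2.resize(c[...,::-1],None,fx=5,fy=5,interpolation=cv2.INTER_NEAREST))
plan(.5655,-.151,.183,136,2)
E
```

```text
time_s: 3.15
tcp_pos: [0.5636, -0.1597, 0.2202]
ee_rot: [1.207, 2.889, -0.017]
wrist_force: [-0.3, 0.5, -0.2]
finger_gap: 0.0931
[290.28773824 246.43649695] [288.42742776 221.33308352]
219 173
yaw 134.7 q7 0.61 F [-0.7 -0.1 -0.1] gap 0.0929
tilt [ 0.0081 -0.0143 -0.9999] pos [ 0.5646 -0.1593  0.2215]
[0.26, 0.32, 1.92, -0.65]
[0.26, 0.33, 1.92, -0.65]
```

View pics/c.png

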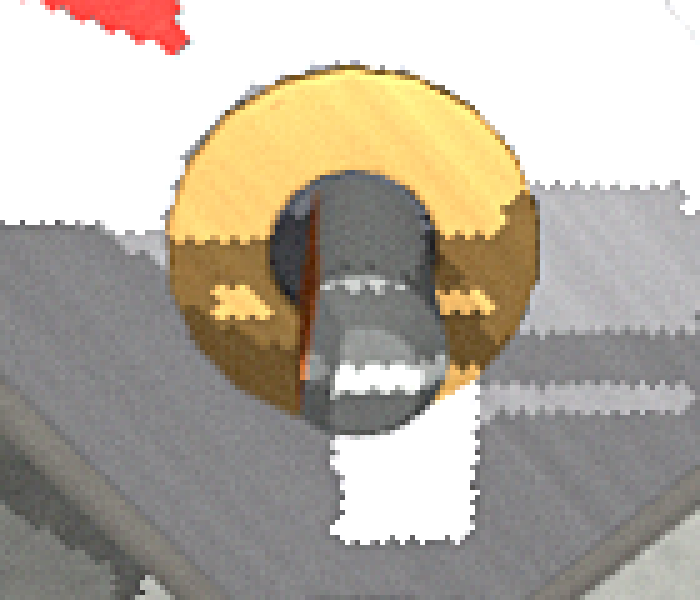

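Shaft and washer land where I projected them, within about 1 mm. The flat faces image-left, almost square to the jaws, so I'll descend and close.

```bash
python3 -m creep '[[1,0.3,0.35,1.9,0],[1,0.3,0.35,1.9,0],[1,0,0,0,0],[1,0,0,0,0]]' 15
python3 plan.py .5655 -.151 .183 134.7 1
```

```text
time_s: 3.7
tcp_pos: [0.5687, -0.1514, 0.1891]
ee_rot: [1.2, 2.877, -0.012]
wrist_force: [-0.3, -0.1, -0.2]
finger_gap: 0.0929
yaw 134.7 q7 0.57 F [-0.3 -0.1 -0.2] gap 0.0929
tilt [ 0.0194 -0.0166 -0.9997] pos [ 0.5687 -0.1514  0.1891]
[0.25, -0.2, 0.61, 0.0]
```

```bash
python3 -m creep '[[1,0.4,-0.2,0.5,0],[1,0,0,0,0],[-1,0,0,0,0],[-1,0,0,0,0],[-1,0,0,0,0],[-1,0,0,0,0],[-1,0,0,0,0],[-1,0,0,0,0]]' 15
python3 plan.py .5655 -.151 .183 134.7 1
```

```text
time_s: 4.7
tcp_pos: [0.5652, -0.1506, 0.186]
ee_rot: [1.2, 2.873, -0.012]
wrist_force: [0.3, -0.2, -0.3]
finger_gap: 0.0376
yaw 134.7 q7 0.56 F [ 0.3 -0.2 -0.3] gap 0.0376
tilt [ 0.0232 -0.0177 -0.9996] pos [ 0.5652 -0.1506  0.186 ]
[-0.05, -0.01, 0.3, -0.04]
```

```bash
python3 -m creep '[[-1,0,0,0,0],[-1,0,0,0,0],[-1,0,0,0,0],[-1,0,0,0,0],[-1,0,0,0,0]]' 15
python3 plan.py .5655 -.151 .183 134.7 1
```

```text
time_s: 5.32
tcp_pos: [0.5652, -0.1506, 0.186]
ee_rot: [1.2, 2.873, -0.012]
wrist_force: [0.4, 0.3, 0.1]
finger_gap: 0.0164
yaw 134.6 q7 0.56 F [0.4 0.3 0.1] gap 0.0164
tilt [ 0.023  -0.0177 -0.9996] pos [ 0.5652 -0.1506  0.186 ]
[-0.05, -0.01, 0.3, -0.05]
```

```bash
python3 -m creep '[[-1,0,0,0,0],[-1,0,0,0,0],[-1,0,0,0,0]]' 35
python3 -m creep '[[-1,0,0,0,4],[-1,0,0,0,8],[-1,0,0,0,8],[-1,0,0,0,8]]'
python3 plan.py .5652 -.1506 .186 86.3 2
```

```text
time_s: 5.7
tcp_pos: [0.5652, -0.1505, 0.186]
ee_rot: [1.2, 2.873, -0.011]
wrist_force: [-0.1, -0.0, -0.7]
finger_gap: 0.016
time_s: 6.2
tcp_pos: [0.5652, -0.1513, 0.1859]
ee_rot: [1.875, 2.484, -0.002]
wrist_force: [0.9, -0.0, -0.9]
finger_gap: 0.0161
yaw 105.9 q7 0.17 F [ 0.9 -0.  -0.9] gap 0.0161
tilt [ 0.0229 -0.0191 -0.9996] pos [ 0.5652 -0.1513  0.1859]
[0.04, 0.01, -0.0, 9.8]
[0.04, 0.0, -0.0, 9.8]
```

```bash
python3 -m creep '[[-1,0,0,0,9.8],[-1,0,0,0,9.8],[-1,0,0,0,0],[-1,0,0,0,0]]'
python3 plan.py .5652 -.1506 .186 86.3 1
python3 - <<'E'
from h import *
im=imaging.grab_frame('wrist')
b=im.astype(int); m=(b[...,0]>150)&(b[...,1]<80)&(b[...,2]<80)
n,l,st,ce=cv2.connectedComponentsWithStats(m.astype(np.uint8))
for i in range(1,n):
  if st[i,4]>60: print(ce[i],st[i],onz('wrist',ce[i],.08))
save('d.png',im,1.4)
E
```

```text
time_s: 6.7
tcp_pos: [0.5651, -0.1517, 0.186]
ee_rot: [2.275, 2.123, 0.001]
wrist_force: [0.7, -0.7, -0.3]
finger_gap: 0.0162
yaw 86.0 q7 -0.1 F [ 0.7 -0.7 -0.3] gap 0.0162
tilt [ 0.021  -0.0214 -0.9996] pos [ 0.5651 -0.1517  0.186 ]
[0.11, 0.0, -0.0, -0.28]
[185.90540541 229.09459459] [180 225  18   8  74] [ 0.51074148 -0.13965248  0.08      ]
[194.78625954 247.4351145 ] [182 244  30   8 131] [ 0.51454217 -0.15222839  0.08      ]
```

View pics/d.png

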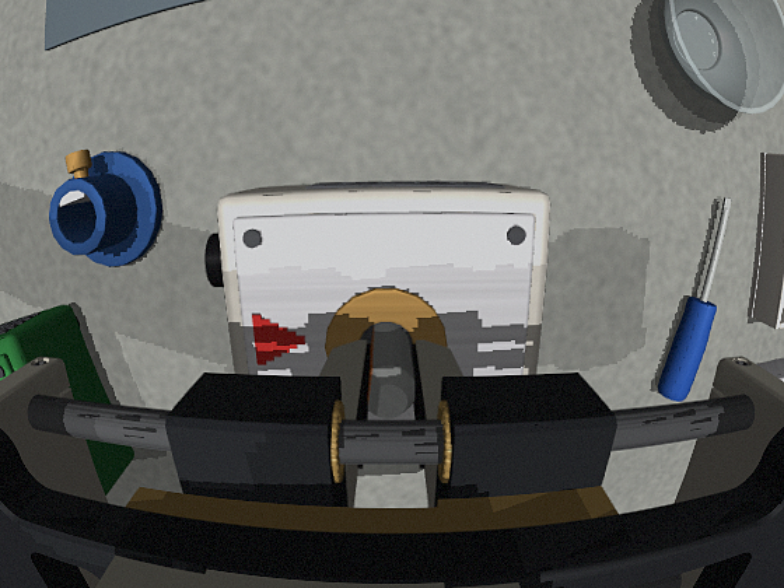

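The shaft is gripped and its orange flat, at (373,370), faces the arrow at (278,340). I'll check the unit's yaw from the deck screws at (252,238) and (516,235).

```bash
python3 - <<'E'
from h import *
a=onz('wrist',np.array((252,238))/1.4,.08);b=onz('wrist',np.array((516,235.5))/1.4,.08);print(a,b,np.degrees(np.arctan2(*(b-a)[1::-1])))
t=onz('wrist',np.array((305,341))/1.4,.08);print('tip',t)
s=robot.get_state();M=R.from_rotvec(s['ee_rot']).as_matrix();g=np.array(s['tcp_pos'])+M[:,2]*.0653;print('grasp',g, np.degrees(np.arctan2(*(g-t)[1::-1])))
E
```

```text
[ 0.51245037 -0.10264104  0.08      ] [ 0.62435808 -0.10991467  0.08      ] -3.718805308914146
tip [ 0.52979387 -0.15054254  0.08      ]
grasp [ 0.56648904 -0.15315515  0.12070882] -4.07244472297492
```

```bash
python3 -m creep '[[0.3,0,0,0,0],[0.3,0,0,0,0],[0.3,0,0,0,0],[0.3,0,0,0,0],[0.3,0,0,-2,0],[0.3,0,0,-4,0],[0.3,0,0,-5,0]]'
python3 plan.py .512 .146 .25 138 7
```

```text
time_s: 7.62
tcp_pos: [0.5606, -0.1494, 0.2941]
ee_rot: [2.28, 2.131, -0.006]
wrist_force: [0.4, -1.2, 0.8]
finger_gap: 0.0603
yaw 86.1 q7 -0.05 F [ 0.4 -1.2  0.8] gap 0.0603
tilt [ 0.0114 -0.0174 -0.9998] pos [ 0.5606 -0.1494  0.2941]
[4.16, -0.98, 0.63, -7.41]
[4.25, -0.43, 0.63, -7.41]
[4.27, 0.12, 0.63, -7.41]
[4.22, 0.67, 0.63, -7.41]
[4.1, 1.21, 0.63, -7.41]
[3.91, 1.73, 0.63, -7.41]
[3.66, 2.22, 0.63, -7.41]
```

```bash
python3 -m creep '[[0.3,4.2,-1,0.6,-7.4],[0.3,4.3,-0.4,0.6,-7.4],[0.3,4.3,0.1,0.6,-7.4],[0.3,4.2,0.7,0.6,-7.4],[0.3,4.1,1.2,0.6,-7.4],[0.3,3.9,1.7,0.6,-7.4],[0.3,3.7,2.2,0.6,-7.4],[0.3,0,0,0,0],[0.3,0,0,0,0]]'
python3 - <<'E'
from h import *
from plan import plan
im=imaging.grab_frame('wrist');np.save('e.npy',im)
for d in models.silhouettes('hub','wrist'):
    ys,xs=np.nonzero(d['region']);print(d['confidence'],xs.mean(),ys.mean(),len(xs))
a=proj('wrist',[.5055,.1545,.037]);print(a)
x0,y0=max(0,int(a[0])-80),max(0,int(a[1])-60);print(x0,y0)
cv2.imwrite('pics/e.png',cv2.resize(im[y0:y0+120,x0:x0+160,::-1],None,fx=5,fy=5,interpolation=cv2.INTER_NEAREST))
plan(.5055,.1545,.22,138,1)
E
```

```text
time_s: 8.75
tcp_pos: [0.5114, 0.1523, 0.2498]
ee_rot: [1.079, 2.916, -0.015]
wrist_force: [-0.4, 0.4, -0.0]
finger_gap: 0.0603
0.95 279.61989912883996 183.40715268225586 2181
0.88 70.64885193982582 241.59738717339667 2526
0.17 456.722460658083 250.6609442060086 1398
[275.40038788 188.94957722]
195 128
yaw 139.4 q7 0.12 F [-0.1 -0.9  0.4] gap 0.0604
tilt [ 0.0275 -0.0198 -0.9994] pos [0.5115 0.1521 0.2499]
[0.61, -0.21, 2.99, 1.35]
```

View pics/e.png

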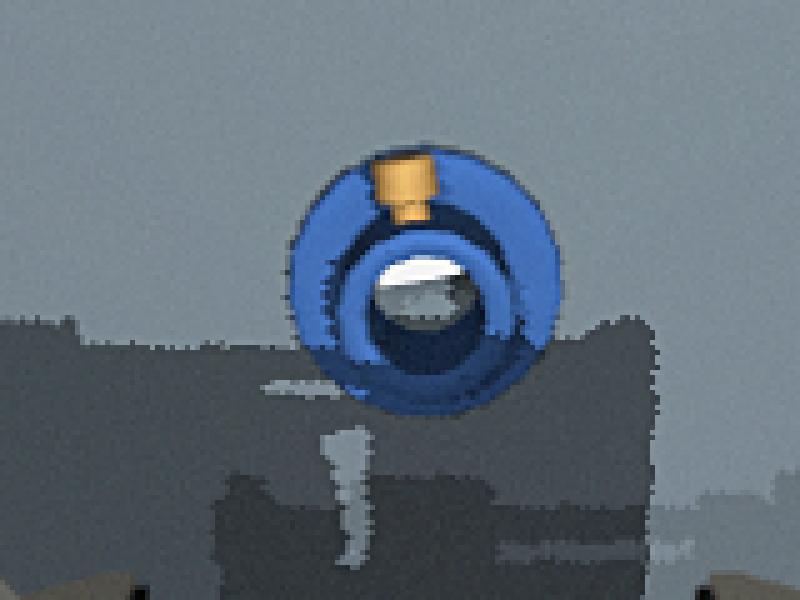

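The hub's boss top is centred at (428,313) in the crop and the screw at (405,185) points up, on the tool's +x side. I'll work out its position and yaw.

```bash
python3 - <<'E'
from h import *
from plan import plan
o=np.array([195,128])
B=onz('wrist',o+np.array((428.5,313))/5,.037);F=onz('wrist',o+np.array((427,281))/5,.011)
print(B,F)
for h,uv in ((.031,(404,178)),(.0285,(410,213))):
    S=onz('wrist',o+np.array(uv)/5,h);print(S,np.degrees(np.arctan2(*(S-(B+F)/2)[1::-1])),np.hypot(*(S-(B+F)/2)[:2]))
c=(B+F)/2
s=robot.get_state();M=R.from_rotvec(s['ee_rot']).as_matrix();print('tool y',np.degrees(np.arctan2(M[1,1],M[0,1])))
off=M[:2,2]*.0653; print('target tcp',c[:2]-off)
plan(c[0]-off[0],c[1]-off[1],.15,135,3)
E
```

```text
[0.50987859 0.1571865  0.037     ] [0.50955968 0.15732773 0.011     ]
[0.48850546 0.16959619 0.031     ] 149.8152969134321 0.024541245410440893
[0.49455613 0.16583847 0.0285    ] 150.49274807667592 0.017422867783641504
tool y 49.35764567071208
target tcp [0.50792052 0.15854775]
yaw 139.4 q7 0.12 F [-0.1 -0.9  0.4] gap 0.0604
tilt [ 0.0275 -0.0198 -0.9994] pos [0.5115 0.1521 0.2499]
[0.23, 0.08, 3.33, 1.45]
[0.23, 0.08, 3.33, 1.45]
[0.23, 0.07, 3.33, 1.45]
```

```bash
python3 -m creep '[[0.3,0.2,0.1,3,-5.3],[0.3,0.2,0.1,3,-5.3],[0.3,0.2,0.1,3,0],[0.3,0,0,0,0]]'
python3 - <<'E'
from h import *
from plan import plan
s=robot.get_state();M=R.from_rotvec(s['ee_rot']).as_matrix();off=M[:2,2]*.0653
plan(.5097-off[0],.1573-off[1],.097,150,3)
E
```

```text
time_s: 9.35
tcp_pos: [0.5144, 0.1503, 0.159]
ee_rot: [0.814, 2.995, -0.021]
wrist_force: [-0.1, 0.3, 0.9]
finger_gap: 0.0603
yaw 149.6 q7 0.16 F [-0.1  0.3  0.9] gap 0.0603
tilt [ 0.0326 -0.0228 -0.9992] pos [0.5144 0.1503 0.159 ]
[0.34, 0.13, 2.07, -0.14]
[0.34, 0.13, 2.07, -0.14]
[0.34, 0.13, 2.07, -0.14]
```

```bash
python3 -m creep '[[0.3,0.4,0.15,2,0],[0.3,0.4,0.15,2,0],[0.3,0.3,0.1,1.5,0],[0.3,0,0,0,0]]'
python3 - <<'E'
from h import *
from plan import plan
s=robot.get_state();M=R.from_rotvec(s['ee_rot']).as_matrix();off=M[:2,2]*.0653
plan(.5097-off[0],.1573-off[1],.097,150,1)
imaging.grab_frame('wrist');
im=imaging.grab_frame('wrist');save('f.png',im[120:330,100:460],2)
E
```

```text
time_s: 9.85
tcp_pos: [0.5133, 0.1561, 0.1068]
ee_rot: [0.824, 2.983, -0.016]
wrist_force: [-0.4, 0.9, -0.4]
finger_gap: 0.0604
yaw 149.1 q7 0.06 F [-0.4  0.9 -0.4] gap 0.0604
tilt [ 0.0422 -0.0222 -0.9989] pos [0.5133 0.1561 0.1068]
[0.68, -0.1, 0.98, -0.87]
```

View pics/f.png

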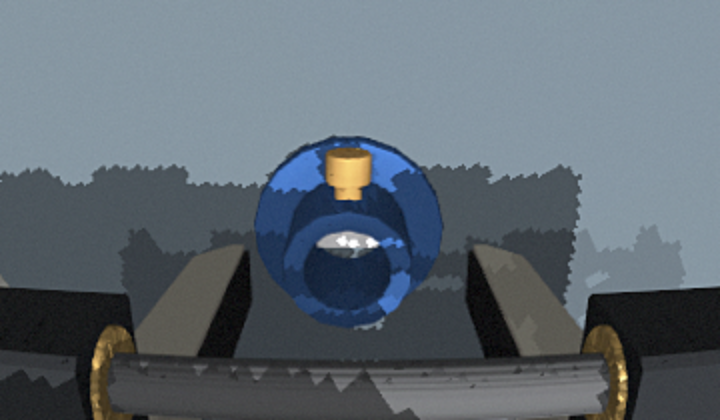

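```bash
python3 -m creep '[[0.3,0.4,-0.1,0.6,-0.8],[0.3,0.3,-0.1,0.5,0],[0.3,0,0,0,0],[-1,0,0,0,0],[-1,0,0,0,0],[-1,0,0,0,0],[-1,0,0,0,0],[-1,0,0,0,0],[-1,0,0,0,0]]' 30
python3 - <<'E'
from h import *
from plan import plan
s=robot.get_state();M=R.from_rotvec(s['ee_rot']).as_matrix();off=M[:2,2]*.0653
plan(.5097-off[0],.1573-off[1],.097,150,1)
E
```

```text
time_s: 11.08
tcp_pos: [0.5077, 0.1579, 0.0972]
ee_rot: [0.802, 2.985, -0.013]
wrist_force: [0.4, 0.3, 0.6]
finger_gap: 0.0326
yaw 149.9 q7 0.04 F [0.4 0.3 0.6] gap 0.0326
tilt [ 0.0466 -0.021  -0.9987] pos [0.5077 0.1579 0.0972]
[0.13, 0.02, 0.02, -0.08]
```

Gap reads 32.6 mm where I expected about 34, so I'll look before lifting.

```bash
python3 -m creep '[[-1,0,0,0,0],[-1,0,0,0,0]]'
python3 - <<'E'
from h import *
im=imaging.grab_frame('wrist')
c=im[150:310,170:390]
cv2.imwrite('pics/g.png',cv2.resize(np.clip(c[...,::-1]*1.5,0,255).astype(np.uint8),None,fx=3.6,fy=3.6,interpolation=cv2.INTER_NEAREST))
E
```

```text
time_s: 11.32
tcp_pos: [0.5077, 0.1579, 0.0972]
ee_rot: [0.802, 2.985, -0.013]
wrist_force: [-0.0, 0.2, 0.5]
finger_gap: 0.0322
```

View pics/g.png

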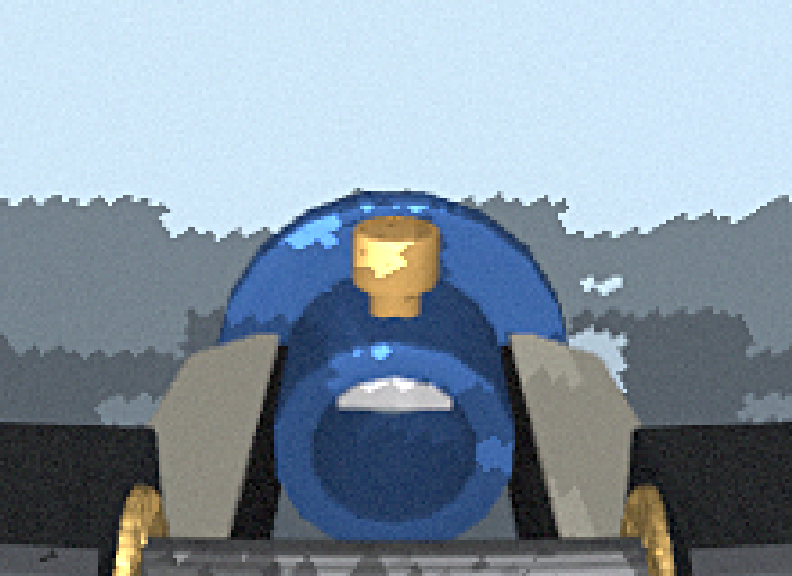

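```bash
python3 - <<'E'
from h import *
s=robot.get_state();M=R.from_rotvec(s['ee_rot']).as_matrix();p=np.array(s['tcp_pos'])
o=np.array([170,150])
for uv,z in (((394,443),.037),):
    P=onz('wrist',o+np.array(uv)/3.6,z);print('boss',P,'tool',M.T@(P-p))
for uv in ((387,190),): # flange far edge at +x
    P=onz('wrist',o+np.array(uv)/3.6,.011);print('flange far edge tool',M.T@(P-p))
for x in (7.5,-7.5): print(x,(proj('wrist',p+M@np.array([x/1e3,.0163,.084]))-o)*3.6)
print(s['finger_gap'])
E
```

```text
boss [0.50877865 0.15855487 0.037     ] tool [0.00244797 0.00083921 0.06015637]
flange far edge tool [ 0.03133213 -0.00016296  0.0847157 ]
7.5 [495.53762397 343.57321734]
-7.5 [492.60196636 432.46978837]
0.03229510913730097
```

Both pads bear on the boss within 3 mm of its centre, so the grip is sound. I'll save the in-hand hub pose and lift.

```bash
python3 - <<'E'
from h import *
s=robot.get_state();M=R.from_rotvec(s['ee_rot']).as_matrix();p=np.array(s['tcp_pos'])
np.savez('hub.npz',c=M.T@(np.array([.5092,.158,.003])-p),ax=M.T@np.array([0,0,1.]),xm=M.T@np.r_[np.cos(np.radians(150)),np.sin(np.radians(150)),0])
d=np.load('hub.npz');print(d['c'],d['ax'],d['xm'])
E
python3 -m creep '[[-1,0,0,-1,0],[-1,0,0,-3,0],[-1,0,0,-5,0],[-1,0,0,-5,0],[-1,0,0,-4.5,0],[-1,0,0,0,0]]' 50
python3 plan.py .562 -.152 .285 176.3 8
```

```text
[0.00353357 0.00039543 0.09414328] [-0.0508087   0.00513741 -0.99869519] [ 0.99870737 -0.00117627 -0.05081537]
time_s: 12.12
tcp_pos: [0.498, 0.1621, 0.289]
ee_rot: [0.8, 2.987, -0.013]
wrist_force: [-0.0, 0.1, -1.6]
finger_gap: 0.0324
yaw 150.0 q7 0.27 F [-0.   0.1 -1.6] gap 0.0324
tilt [ 0.045  -0.0208 -0.9988] pos [0.498  0.1621 0.289 ]
[-2.66, -3.0, 0.05, -3.29]
[-2.48, -3.15, 0.05, -3.29]
[-2.29, -3.29, 0.05, -3.29]
[-2.1, -3.41, 0.05, -3.29]
[-1.9, -3.53, 0.05, -3.29]
[-1.7, -3.63, 0.05, -3.29]
[-1.49, -3.72, 0.05, -3.29]
[-1.27, -3.8, 0.05, -3.29]
```

```bash
python3 -m creep '[[-1,-2.7,-3,0,-3.3],[-1,-2.5,-3.1,0,-3.3],[-1,-2.3,-3.3,0,-3.3],[-1,-2.1,-3.4,0,-3.3],[-1,-1.9,-3.5,0,-3.3],[-1,-1.7,-3.6,0,-3.3],[-1,-1.5,-3.7,0,-3.3],[-1,-1.3,-3.8,0,-3.3],[-1,0,0,0,0],[-1,0,0,0,0]]'
cat > place.py <<'E'
import sys; from h import *
# error of held hub's underside centre to shaft axis, in tool axes (cm); heights; tilt
S=np.array([.5663,-.1525])
s=robot.get_state();M=R.from_rotvec(s['ee_rot']).as_matrix();p=np.array(s['tcp_pos']);d=np.load('hub.npz')
c=p+M@d['c'];ax=M@d['ax'];xm=M@d['xm']
e=M.T@np.r_[S-c[:2],0]*100
print('hub',c.round(4),'axis',ax.round(4),'screw dir',np.degrees(np.arctan2(xm[1],xm[0])).round(1),'want 176.3')
print('shift xy tool cm',e[:2].round(2),'tcp',p.round(4),'F',np.round(s['wrist_force'],1),'gap',round(s['finger_gap'],4),'q7',s['q'][6].round(2),'toolz',M[:,2].round(3),'t',s['time_s'])
E
python3 place.py
```

```text
time_s: 13.38
tcp_pos: [0.5601, -0.1614, 0.2851]
ee_rot: [0.066, 3.121, -0.029]
wrist_force: [-0.8, 1.0, -0.7]
finger_gap: 0.0321
hub [ 0.5584 -0.1627  0.1909] axis [0.0319 0.0222 0.9992] screw dir 177.6 want 176.3
shift xy tool cm [-0.75  1.05] tcp [ 0.5601 -0.1614  0.2851] F [-0.8  1.  -0.7] gap 0.0321 q7 1.3 toolz [ 0.019 -0.019 -1.   ] t 13.375
```

```bash
python3 -m creep '[[-1,-0.4,0.5,1.5,1.3],[-1,-0.4,0.5,1.5,0],[-1,0,0,0,0],[-1,0,0,0,0]]'
python3 place.py
python3 - <<'E'
from h import *
im=imaging.grab_frame('wrist'); sc=imaging.grab_frame('scene')
a=proj('scene',[.566,-.152,.15]).astype(int);print(a)
A=cv2.resize(np.ascontiguousarray(im[110:290,160:400]),(480,360))
B=cv2.resize(np.ascontiguousarray(sc[max(0,a[1]-45):a[1]+45,a[0]-40:a[0]+40]),(320,360))
cv2.imwrite('pics/h.png',np.clip(np.hstack([A,B])[...,::-1]*1.4,0,255).astype(np.uint8))
E
```

```text
time_s: 13.88
tcp_pos: [0.5684, -0.1482, 0.2531]
ee_rot: [0.091, 3.123, -0.028]
wrist_force: [-0.2, -0.6, -1.6]
finger_gap: 0.0323
hub [ 0.5664 -0.1493  0.1589] axis [0.0349 0.0203 0.9992] screw dir 176.7 want 176.3
shift xy tool cm [-0.01 -0.32] tcp [ 0.5684 -0.1482  0.2531] F [-0.2 -0.6 -1.6] gap 0.0323 q7 1.24 toolz [ 0.016 -0.018 -1.   ] t 13.875
[200 198]
```

View pics/h.png

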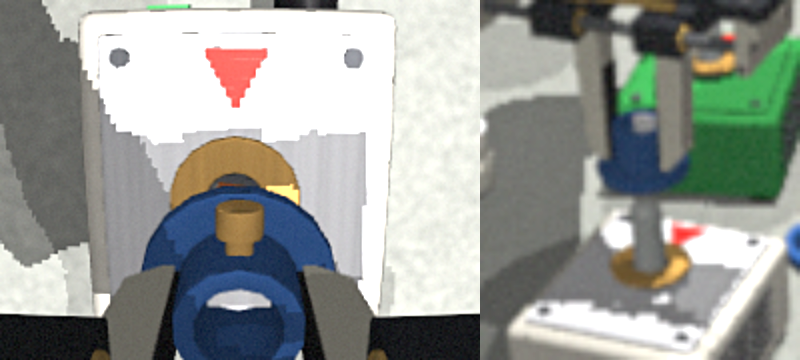

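The hub hangs over the shaft with its screw towards the arrow. It needs a shift of about 3 mm along -y. Allowing for the 2 mm jaw offset when gripping the flat, I put the axis at (0.565,-0.152). Next I'll descend gently onto the taper.

```bash
sed -i 's/S=np.array.*/S=np.array([.5650,-.1523])/' place.py
python3 -m creep '[[-1,0.1,-0.3,0.5,0.4],[-1,0,0,0.9,0],[-1,0,0,0,0]]'
python3 place.py
```

```text
time_s: 14.35
tcp_pos: [0.5673, -0.1528, 0.239]
ee_rot: [0.106, 3.122, -0.029]
wrist_force: [0.2, -0.1, -2.3]
finger_gap: 0.0323
hub [ 0.5654 -0.154   0.1448] axis [0.0337 0.0209 0.9992] screw dir 176.1 want 176.3
shift xy tool cm [0.06 0.16] tcp [ 0.5673 -0.1528  0.239 ] F [ 0.2 -0.1 -2.3] gap 0.0323 q7 1.22 toolz [ 0.017 -0.019 -1.   ] t 14.35
```

```bash
python3 -m creep '[[-1,0.1,0.1,0.7,0],[-1,0,0.05,0.7,0],[-1,0,0,0.4,0],[-1,0,0,0,0]]'
python3 place.py
```

```text
time_s: 14.85
tcp_pos: [0.5662, -0.1514, 0.2194]
ee_rot: [0.106, 3.123, -0.029]
wrist_force: [-0.8, -0.2, -1.1]
finger_gap: 0.0323
hub [ 0.5642 -0.1526  0.1252] axis [0.0354 0.0207 0.9992] screw dir 176.1 want 176.3
shift xy tool cm [-0.08  0.03] tcp [ 0.5662 -0.1514  0.2194] F [-0.8 -0.2 -1.1] gap 0.0323 q7 1.2 toolz [ 0.016 -0.019 -1.   ] t 14.85
```

```bash
python3 -m creep '[[-1,-0.03,0.02,0.6,0],[-1,0,0.02,0.6,0],[-1,0,0,0,0]]'
python3 place.py
```

```text
time_s: 15.22
tcp_pos: [0.566, -0.1512, 0.2064]
ee_rot: [0.106, 3.125, -0.029]
wrist_force: [0.6, 0.0, -1.4]
finger_gap: 0.032
hub [ 0.5638 -0.1524  0.1122] axis [0.0374 0.0209 0.9991] screw dir 176.1 want 176.3
shift xy tool cm [-0.12  0.02] tcp [ 0.566  -0.1512  0.2064] F [ 0.6  0.  -1.4] gap 0.032 q7 1.19 toolz [ 0.014 -0.019 -1.   ] t 15.225
```

```bash
python3 -m creep '[[-1,-0.04,0,0.6,0],[-1,-0.04,0,0.6,0],[-1,0,0,0,0]]'
python3 place.py
python3 -m creep '[[-1,0,0,0.4,0],[-1,0,0,0.4,0],[-1,0,0,0,0]]'
python3 place.py
```

```text
time_s: 15.6
tcp_pos: [0.5658, -0.1514, 0.1933]
ee_rot: [0.107, 3.129, -0.03]
wrist_force: [-1.1, -0.2, -2.5]
finger_gap: 0.0325
hub [ 0.5633 -0.1526  0.0992] axis [0.0406 0.0209 0.999 ] screw dir 176.1 want 176.3
shift xy tool cm [-0.17  0.04] tcp [ 0.5658 -0.1514  0.1933] F [-1.1 -0.2 -2.5] gap 0.0325 q7 1.18 toolz [ 0.01  -0.019 -1.   ] t 15.6
time_s: 15.98
tcp_pos: [0.5658, -0.1513, 0.1852]
ee_rot: [0.107, 3.129, -0.03]
wrist_force: [-2.9, -0.0, -0.6]
finger_gap: 0.0321
hub [ 0.5632 -0.1525  0.091 ] axis [0.0409 0.0209 0.9989] screw dir 176.1 want 176.3
shift xy tool cm [-0.18  0.03] tcp [ 0.5658 -0.1513  0.1852] F [-2.9 -0.  -0.6] gap 0.0321 q7 1.17 toolz [ 0.01  -0.019 -1.   ] t 15.975
```

```bash
python3 -m creep '[[-1,0,0,0.4,0],[-1,0,0,0.3,0],[-1,0,0,0,0]]' 60
python3 place.py
python3 -m creep '[[-1,0,0,0.3,0]]'
python3 place.py
```

```text
time_s: 16.35
tcp_pos: [0.5658, -0.151, 0.1824]
ee_rot: [0.107, 3.128, -0.034]
wrist_force: [-4.4, 0.8, 1.2]
finger_gap: 0.0319
hub [ 0.5633 -0.1525  0.0882] axis [0.0403 0.0239 0.9989] screw dir 176.1 want 176.3
shift xy tool cm [-0.17  0.03] tcp [ 0.5658 -0.151   0.1824] F [-4.4  0.8  1.2] gap 0.0319 q7 1.16 toolz [ 0.011 -0.022 -1.   ] t 16.35
time_s: 16.48
tcp_pos: [0.5658, -0.1509, 0.1816]
ee_rot: [0.107, 3.128, -0.037]
wrist_force: [-9.5, 0.1, 23.1]
finger_gap: 0.0321
hub [ 0.5633 -0.1525  0.0874] axis [0.0402 0.0256 0.9989] screw dir 176.1 want 176.3
shift xy tool cm [-0.17  0.04] tcp [ 0.5658 -0.1509  0.1816] F [-9.5  0.1 23.1] gap 0.0321 q7 1.16 toolz [ 0.011 -0.024 -1.   ] t 16.475
```

```bash
python3 -m creep '[[-1,0.15,0,0,0],[-1,0,0,0,0]]' 60
python3 place.py
python3 -m creep '[[-1,0.05,0,0.4,0],[-1,0,0,0.4,0]]'
python3 place.py
```

```text
time_s: 16.73
tcp_pos: [0.5654, -0.1508, 0.1828]
ee_rot: [0.107, 3.124, -0.038]
wrist_force: [-3.3, 0.5, 2.1]
finger_gap: 0.032
hub [ 0.5633 -0.1525  0.0886] axis [0.0363 0.0262 0.999 ] screw dir 176.1 want 176.3
shift xy tool cm [-0.17  0.03] tcp [ 0.5654 -0.1508  0.1828] F [-3.3  0.5  2.1] gap 0.032 q7 1.16 toolz [ 0.015 -0.025 -1.   ] t 16.725
time_s: 16.98
tcp_pos: [0.5655, -0.1504, 0.1815]
ee_rot: [0.108, 3.123, -0.045]
wrist_force: [-13.4, 0.7, 33.1]
finger_gap: 0.0324
hub [ 0.5634 -0.1526  0.0873] axis [0.0355 0.0309 0.9989] screw dir 176.0 want 176.3
shift xy tool cm [-0.16  0.04] tcp [ 0.5655 -0.1504  0.1815] F [-13.4   0.7  33.1] gap 0.0324 q7 1.15 toolz [ 0.016 -0.029 -0.999] t 16.975
```

The hub stops about 2 mm above the expected seat (TCP 0.1815 against 0.179), with the tool leaning about 1.7° in y. I'll straighten it with small sideways shifts against the shaft.

```bash
python3 -m creep '[[-1,0.1,-0.2,0,0],[-1,0.1,-0.2,0,0],[-1,0,-0.2,0,0]]' 60
python3 place.py
python3 -m creep '[[-1,0,0,0,0]]'
python3 place.py
```

```text
time_s: 17.35
tcp_pos: [0.565, -0.1515, 0.183]
ee_rot: [0.102, 3.117, -0.033]
wrist_force: [-3.1, 4.3, 3.4]
finger_gap: 0.0316
hub [ 0.5635 -0.1529  0.0888] axis [0.029  0.0236 0.9993] screw dir 176.3 want 176.3
shift xy tool cm [-0.14  0.07] tcp [ 0.565  -0.1515  0.183 ] F [-3.1  4.3  3.4] gap 0.0316 q7 1.16 toolz [ 0.022 -0.022 -1.   ] t 17.35
time_s: 17.48
tcp_pos: [0.565, -0.1514, 0.1828]
ee_rot: [0.101, 3.117, -0.033]
wrist_force: [-3.2, 1.2, 5.5]
finger_gap: 0.0322
hub [ 0.5635 -0.1529  0.0886] axis [0.0294 0.0235 0.9993] screw dir 176.3 want 176.3
shift xy tool cm [-0.14  0.06] tcp [ 0.565  -0.1514  0.1828] F [-3.2  1.2  5.5] gap 0.0322 q7 1.16 toolz [ 0.022 -0.022 -1.   ] t 17.475
```

```bash
python3 -m creep '[[-1,0.15,-0.3,0,0],[-1,0.15,-0.3,0,0],[-1,0.15,-0.3,0,0],[-1,0.15,-0.3,0,0]]' 60
python3 place.py
python3 -m creep '[[-1,0,0,0.3,0]]'
python3 place.py
```

```text
time_s: 17.98
tcp_pos: [0.5637, -0.1534, 0.1827]
ee_rot: [0.091, 3.104, -0.002]
wrist_force: [-0.7, 5.8, 2.5]
finger_gap: 0.0321
hub [ 0.5636 -0.153   0.0885] axis [0.0146 0.0045 0.9999] screw dir 176.7 want 176.3
shift xy tool cm [-0.13  0.08] tcp [ 0.5637 -0.1534  0.1827] F [-0.7  5.8  2.5] gap 0.0321 q7 1.18 toolz [ 0.036 -0.002 -0.999] t 17.975
time_s: 18.1
tcp_pos: [0.5639, -0.1532, 0.1812]
ee_rot: [0.091, 3.104, -0.003]
wrist_force: [-11.6, 0.1, 29.6]
finger_gap: 0.0321
hub [ 0.5638 -0.1529  0.087 ] axis [0.0151 0.0054 0.9999] screw dir 176.7 want 176.3
shift xy tool cm [-0.11  0.07] tcp [ 0.5639 -0.1532  0.1812] F [-11.6   0.1  29.6] gap 0.0321 q7 1.18 toolz [ 0.036 -0.003 -0.999] t 18.1
```

```bash
python3 - <<'E'
from h import *
im=imaging.grab_frame('wrist'); sc=imaging.grab_frame('scene')
s=robot.get_state();print(s['wrist_force'],s['torque'],s['tcp_pos'],s['q'])
a=proj('scene',[.566,-.152,.11]).astype(int)
A=cv2.resize(np.ascontiguousarray(im[150:300,190:370]),(720*3//5,600*3//5))
B=cv2.resize(np.ascontiguousarray(sc[a[1]-36:a[1]+36,a[0]-36:a[0]+36]),(360,360),interpolation=cv2.INTER_CUBIC)
cv2.imwrite('pics/i.png',np.clip(np.hstack([A,B])[...,::-1]*1.5,0,255).astype(np.uint8))
E
```

```text
[-7.34406775  3.0881717  15.71295216] [ 0.7264532   1.15203555 -0.0230707 ] [ 0.56386457 -0.15321285  0.18126648] [ 0.64639944  0.73872069 -0.68959198  1.76484824  0.6205533   0.82686746
  1.17782679]
```

View pics/i.png

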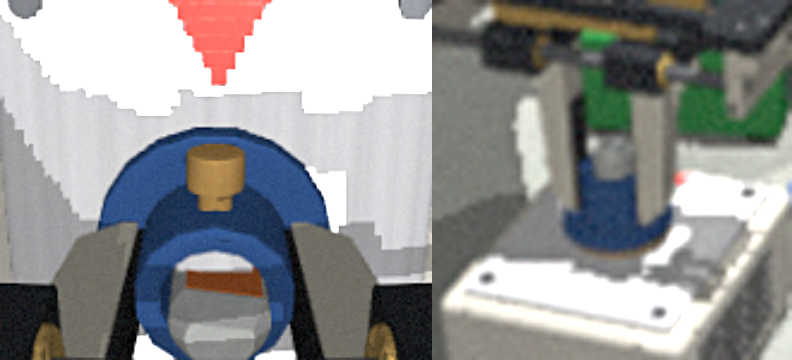

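The hub is on the shaft with its screw on the flat's side and its flange near the deck. I can't tell whether the resistance is the end stop or a cocked hub. I'll lift about 5 mm and let go so the hub squares itself on the washer at its known rest height. Then I'll regrip and press exactly 6 mm.

```bash
python3 -m creep '[[-1,0,0,-0.4,0],[-1,0,0,-0.3,0],[-1,0,0,0,0]]'
python3 place.py
python3 -m creep '[[0,0,0,0,0],[0,0,0,0,0],[0,0,0,0,0]]'
python3 place.py
python3 - <<'E'
from h import *
print(robot.get_state()['torque'])
im=imaging.grab_frame('wrist'); np.save('j.npy',im)
E
```

```text
time_s: 18.58
tcp_pos: [0.5638, -0.1534, 0.1866]
ee_rot: [0.091, 3.104, -0.001]
wrist_force: [-1.4, 2.3, 0.9]
finger_gap: 0.0319
hub [ 0.5638 -0.1529  0.0924] axis [0.0147 0.0037 0.9999] screw dir 176.7 want 176.3
shift xy tool cm [-0.12  0.07] tcp [ 0.5638 -0.1534  0.1866] F [-1.4  2.3  0.9] gap 0.0319 q7 1.19 toolz [ 0.036 -0.002 -0.999] t 18.575
time_s: 18.95
tcp_pos: [0.5645, -0.157, 0.1862]
ee_rot: [0.095, 3.103, -0.008]
wrist_force: [1.1, 1.0, 0.4]
finger_gap: 0.046
hub [ 0.5645 -0.157   0.0919] axis [0.0138 0.0085 0.9999] screw dir 176.6 want 176.3
shift xy tool cm [-0.02  0.47] tcp [ 0.5645 -0.157   0.1862] F [1.1 1.  0.4] gap 0.046 q7 1.19 toolz [ 0.037 -0.006 -0.999] t 18.95
[ 0.0510924  -0.11370508  0.03164883]
```

```bash
python3 -m creep '[[0,0.2,0.5,0,0],[0,0,0,0,0]]'
python3 place.py
python3 -m creep '[[-1,0,0,0,0],[-1,0,0,0,0],[-1,0,0,0,0],[-1,0,0,0,0],[-1,0,0,0,0]]' 20
python3 -m creep '[[-1,0,0,0,0],[-1,0,0,0,0]]' 60
python3 place.py
```

```text
time_s: 19.25
tcp_pos: [0.5627, -0.1518, 0.1862]
ee_rot: [0.095, 3.102, -0.009]
wrist_force: [0.8, 1.2, 0.1]
finger_gap: 0.0464
hub [ 0.5627 -0.1518  0.092 ] axis [0.0136 0.0089 0.9999] screw dir 176.6 want 176.3
shift xy tool cm [-0.23 -0.03] tcp [ 0.5627 -0.1518  0.1862] F [0.8 1.2 0.1] gap 0.0464 q7 1.17 toolz [ 0.037 -0.007 -0.999] t 19.25
time_s: 19.88
tcp_pos: [0.5628, -0.1518, 0.1863]
ee_rot: [0.095, 3.102, -0.009]
wrist_force: [0.0, -0.4, 0.0]
finger_gap: 0.0324
time_s: 20.12
tcp_pos: [0.5628, -0.1518, 0.1863]
ee_rot: [0.095, 3.102, -0.009]
wrist_force: [-0.1, 0.2, 0.6]
finger_gap: 0.0326
hub [ 0.5628 -0.1519  0.0921] axis [0.0134 0.0092 0.9999] screw dir 176.6 want 176.3
shift xy tool cm [-0.22 -0.03] tcp [ 0.5628 -0.1518  0.1863] F [-0.1  0.2  0.6] gap 0.0326 q7 1.17 toolz [ 0.038 -0.007 -0.999] t 20.125
```

Regripped without side load, hub resting on the washer at TCP z 0.1863. Full travel is therefore about 0.1803.

```bash
for i in 1 2 3; do python3 -m creep '[[-1,0,0,0.25,0]]' 60 | sed -n 2,4p; done; python3 -m creep '[[-1,0,0,0.25,0]]' 60;  python3 place.py
```

```text
tcp_pos: [0.5628, -0.1518, 0.184]
ee_rot: [0.095, 3.102, -0.01]
wrist_force: [-1.2, 0.5, 2.7]
tcp_pos: [0.5629, -0.1518, 0.1822]
ee_rot: [0.095, 3.103, -0.011]
wrist_force: [-6.0, -0.5, 17.2]
tcp_pos: [0.5629, -0.1516, 0.1821]
ee_rot: [0.096, 3.103, -0.014]
wrist_force: [-8.0, -1.1, 23.8]
time_s: 20.62
tcp_pos: [0.5629, -0.1514, 0.1822]
ee_rot: [0.096, 3.102, -0.017]
wrist_force: [-6.8, -0.6, 17.1]
finger_gap: 0.0322
hub [ 0.5629 -0.1519  0.088 ] axis [0.0138 0.0138 0.9998] screw dir 176.5 want 176.3
shift xy tool cm [-0.21 -0.02] tcp [ 0.5629 -0.1514  0.1822] F [-6.8 -0.6 17.1] gap 0.0322 q7 1.17 toolz [ 0.037 -0.012 -0.999] t 20.625
```

It stops hard at 0.1822, which is 4.1 mm of travel by TCP. I'll measure the hub's travel independently: scene-camera images pressed and released, comparing the flange edge position.

```bash
cat > g.py <<'E'
import sys; from h import *
acc=0
for i in range(3): acc=acc+imaging.grab_frame('scene').astype(float)
np.save(sys.argv[1],acc/3); imw=imaging.grab_frame('wrist');np.save('w'+sys.argv[1],imw)
E
python3 -m creep '[[-1,0,0,0.25,0]]' 60 | sed -n 2,4p; python3 g.py p.npy; python3 place.py
python3 -m creep '[[-1,0,0,-0.4,0],[0,0,0,0,0],[0,0,0,0,0],[0,0,0,0,0]]'; python3 g.py q.npy
python3 - <<'E'
from h import *
P=np.load('p.npy');Q=np.load('q.npy')
for z in (.085,.091): print(z,[proj('scene',[.565+.028*np.cos(t),-.1523+.028*np.sin(t),z]).round(2).tolist() for t in np.radians([20,60,10,-20])])
c=proj('scene',[.565,-.1523,.095]).astype(int);print(c)
def edge(I,u):  # blue-minus-red fraction down a column
    col=I[c[1]-15:c[1]+25,u,2]-I[c[1]-15:c[1]+25,u,0]; return col
for u in range(c[0]-9,c[0]+10,3):
    print(u,'P',edge(P,u)[5:30].astype(int).tolist()); print('     Q',edge(Q,u)[5:30].astype(int).tolist())
E
```

```text
tcp_pos: [0.5629, -0.1512, 0.1822]
ee_rot: [0.096, 3.102, -0.02]
wrist_force: [-5.8, -0.3, 16.2]
hub [ 0.5629 -0.1519  0.088 ] axis [0.0136 0.0158 0.9998] screw dir 176.5 want 176.3
shift xy tool cm [-0.21 -0.03] tcp [ 0.5629 -0.1512  0.1822] F [-5.9 -0.1 15.9] gap 0.0319 q7 1.16 toolz [ 0.037 -0.014 -0.999] t 20.95
time_s: 21.45
tcp_pos: [0.5628, -0.1513, 0.1859]
ee_rot: [0.096, 3.102, -0.02]
wrist_force: [0.7, 0.3, 0.2]
finger_gap: 0.0462
0.085 [[202.22, 226.23], [209.62, 224.33], [200.24, 226.25], [194.96, 225.14]]
0.091 [[202.02, 224.23], [209.44, 222.34], [200.03, 224.25], [194.74, 223.15]]
[202 216]
193 P [-5, -7, -9, -10, -11, -10, -10, -11, -12, -10, 2, 28, 36, 34, 38, 38, 23, -1, -9, -1, 1, 0, 0, 1, 1]
     Q [-1, 1, 0, 1, -1, 1, 8, 24, 37, 44, 40, 38, 37, 37, 36, 22, 2, -5, -1, 0, 0, 2, 1, 1, 1]
196 P [18, 35, 40, 35, 38, 37, 40, 39, 38, 34, 34, 35, 36, 35, 34, 34, 41, 38, 5, -18, -5, 1, 1, 2, 1]
     Q [29, 36, 37, 39, 40, 33, 33, 39, 33, 35, 35, 34, 33, 34, 35, 42, 36, 0, -17, 0, 2, 0, 1, 0, 1]
199 P [0, 0, -2, -1, 4, 30, 39, 38, 41, 40, 38, 40, 38, 38, 39, 36, 40, 41, 31
[... 261 characters left out ...]
37, 41, 38, 38, 39, 39, 35, 38, 42, 18, -13, -12, 2, 0, 0, 0, 1]
205 P [11, 7, 9, 14, 28, 34, 35, 37, 34, 35, 38, 38, 37, 37, 35, 34, 36, 40, 21, -12, -10, 0, 1, 0, 1]
     Q [13, 12, 25, 40, 37, 36, 38, 38, 32, 36, 35, 37, 35, 34, 37, 42, 39, 3, -22, -2, 1, 0, 0, 0, 0]
208 P [-10, -10, -11, -10, -11, -11, -11, -10, -10, -11, -12, -12, -9, 8, 32, 41, 38, 21, -11, -13, 0, 1, 0, -1, 0]
     Q [-4, 0, -9, -16, 10, 16, 19, 20, 18, 22, 30, 30, 33, 40, 37, 37, 1, -19, -3, 0, 0, 0, 0, 0, 0]
211 P [-9, -11, -10, -8, -9, -8, -8, -9, -10, -10, -1, 16, 35, 40, 41, 23, 0, -4, 0, 1, 1, 1, 0, -1, 1]
     Q [-10, -10, -9, -11, -9, -10, -10, -11, -10, -11, -12, -7, 7, 30, 16, -4, -3, 0, 1, 0, 0, 0, 0, 1, 1]
```

```bash
python3 - <<'E'
from h import *
A=np.load('wp.npy');B=np.load('wq.npy')
for n,I in (('press',A),('free',B)):
    b=I.astype(int); blue=((b[...,2]-b[...,0]>25)&(b[...,2]>1.5*b[...,0])).astype(np.uint8)
    brass=((b[...,0]-b[...,2]>30)&(b[...,0]>b[...,1])).astype(np.uint8); 
    sub=brass.copy(); sub[:200]=0; sub[240:]=0; sub[:,:260]=0; sub[:,:]*=1; sub[:,300:]=0
    m=cv2.moments(sub,True); print(n,'screw',m['m10']/m['m00'],m['m01']/m['m00'],m['m00'])
    k=blue[180:300,200:360]; ys,xs=np.nonzero(k); print(' blue bbox',xs.min()+200,xs.max()+200,ys.min()+180,ys.max()+180,len(xs))
    e=[]
    for u in range(262,298,4):
        col=(b[190:230,u,2]-b[190:230,u,0]).astype(float); i=np.argmax(col>25); e.append(round(190+i-1+(25-col[i-1])/(col[i]-col[i-1]),2))
    print(' flange top edge',e)
g=lambda I:cv2.cvtColor(I,cv2.COLOR_RGB2GRAY).astype(np.float32)
for n,(y,x,h,w) in {'screw':(206,262,28,36),'boss':(242,252,30,56),'flange':(198,250,12,60),'arrow':(150,255,38,50)}.items():
    W=np.eye(2,3,dtype=np.float32)
    try: cc,W=cv2.findTransformECC(g(A)[y:y+h,x:x+w],g(B)[y-8:y+h+8,x-8:x+w+8],np.float32([[1,0,8],[0,1,8]]),cv2.MOTION_TRANSLATION); print(n,cc,W[:,2]-8)
    except Exception as e: print(n,'fail')
E
```

```text
press screw 279.0 223.02071563088512 531.0
 blue bbox 232 326 204 299 3897
 flange top edge [np.float64(206.75), np.float64(205.61), np.float64(204.32), np.float64(203.93), np.float64(203.93), np.float64(203.76), np.float64(203.84), np.float64(204.69), np.float64(206.45)]
free screw 279.44801512287336 223.68241965973536 529.0
 blue bbox 233 326 205 299 4743
 flange top edge [np.float64(207.32), np.float64(206.12), np.float64(204.56), np.float64(204.33), np.float64(204.32), np.float64(204.25), np.float64(204.51), np.float64(204.81), np.float64(206.48)]
screw 0.9891504060268249 [0.36065674 0.8621807 ]
boss 0.9161565233264418 [0.6037884  0.31361294]
flange 0.9939685222360067 [0.07273579 0.26278114]
arrow 0.9951261045562745 [ 0.37771702 -1.6295056 ]
```

The hub's travel really is only about 4 mm, and it's tilting. The push carries a side load (Fx about -0.35 Fz) and a moment, so the bore is binding on the shaft. I'll regrip and push while shifting towards tool +x to cancel that, logging the moment.

```bash
cat > t.py <<'E'
from h import *
s=robot.get_state();M=R.from_rotvec(s['ee_rot']).as_matrix()
print('t',s['time_s'],'p',np.round(s['tcp_pos'],4),'F',np.round(s['wrist_force'],1),'T',np.round(s['torque'],2),'tz',M[:,2].round(3),'gap',round(s['finger_gap'],4))
E
python3 t.py
python3 -m creep '[[-1,0,0,0,0],[-1,0,0,0,0],[-1,0,0,0,0],[-1,0,0,0,0]]' 60 >/dev/null; python3 t.py
python3 -m creep '[[-1,0.1,-0.05,0.25,0]]' >/dev/null; python3 t.py
python3 -m creep '[[-1,0.2,-0.1,0.25,0]]' >/dev/null; python3 t.py
python3 -m creep '[[-1,0.3,-0.1,0.25,0]]' >/dev/null; python3 t.py
```

```text
t 21.65 p [ 0.5629 -0.1513  0.1862] F [ 0.1 -0.1 -0.4] T [ 0.06 -0.08  0.02] tz [ 0.038 -0.014 -0.999] gap 0.0467
t 22.15 p [ 0.5629 -0.1513  0.1861] F [ 0.5 -0.  -0.2] T [ 0.05 -0.15  0.03] tz [ 0.038 -0.014 -0.999] gap 0.0323
t 22.275 p [ 0.5627 -0.1513  0.184 ] F [ 1.5 -0.2  2.5] T [ 0.25 -0.37  0.03] tz [ 0.041 -0.013 -0.999] gap 0.0322
t 22.4 p [ 0.5622 -0.1515  0.1823] F [2.9 1.2 2.8] T [ 0.46 -0.69 -0.06] tz [ 0.045 -0.012 -0.999] gap 0.0321
t 22.525 p [ 0.5617 -0.1515  0.182 ] F [ 0.6  1.1 15.3] T [ 0.3  -0.18 -0.06] tz [ 0.052 -0.012 -0.999] gap 0.032
```

```bash
python3 -m creep '[[-1,-0.25,-0.25,-0.1,0],[-1,-0.25,-0.25,0,0],[-1,-0.25,-0.25,0,0],[-1,-0.25,-0.25,0,0]]' 60 >/dev/null; python3 t.py
python3 -m creep '[[-1,-0.25,-0.1,0,0],[-1,-0.25,-0.1,0,0],[-1,-0.25,-0.1,0,0]]' 60 >/dev/null; python3 t.py
```

```text
t 23.025 p [ 0.5636 -0.1535  0.183 ] F [-3.9  4.9  6.3] T [0.95 0.73 0.  ] tz [ 0.032 -0.001 -0.999] gap 0.0323
t 23.4 p [ 0.5648 -0.1535  0.1829] F [-5.5  2.5  6.2] T [ 0.54  0.73 -0.04] tz [ 0.015  0.001 -1.   ] gap 0.0323
```

```bash
python3 -m creep '[[-1,0,0,0,0]]' >/dev/null; python3 t.py
python3 -m creep '[[-1,0.1,-0.05,0.3,0]]' >/dev/null; python3 t.py
python3 -m creep '[[-1,0.1,-0.05,0.3,0]]' >/dev/null; python3 t.py
```

```text
t 23.525 p [ 0.5646 -0.1534  0.183 ] F [1.1 0.2 2.7] T [ 0.03 -0.51  0.01] tz [ 0.015  0.001 -1.   ] gap 0.0321
t 23.65 p [ 0.5644 -0.1534  0.1821] F [-5.1  1.4 24.2] T [ 0.27  0.79 -0.02] tz [ 0.018  0.    -1.   ] gap 0.0323
t 23.775 p [ 0.5642 -0.1533  0.1821] F [-5.2  2.2 21.5] T [ 0.21  0.94 -0.03] tz [ 0.02  -0.001 -1.   ] gap 0.0321
```

The tool is upright now, yet the stop repeats at TCP z of about 0.182 whatever the tilt. It could be the gripper meeting the shaft's end rather than the hub being blocked. Regripping about 5 mm higher on the boss will tell which.

```bash
python3 -m creep '[[-1,0,0,-0.4,0],[0,0,0,-0.1,0],[0,0,0,-0.2,0],[0,0,0,-0.25,0],[0,0,0,0,0]]' >/dev/null; python3 t.py
python3 -m creep '[[0,0,0,0,0]]' >/dev/null; python3 t.py
```

```text
t 24.4 p [ 0.5627 -0.1553  0.1901] F [-0.1 -0.5  0. ] T [ 0.04 -0.16 -0.  ] tz [ 0.017 -0.003 -1.   ] gap 0.0465
t 24.525 p [ 0.5626 -0.1554  0.1899] F [ 0.4 -0.7  0.1] T [ 0.02 -0.13  0.01] tz [ 0.016 -0.003 -1.   ] gap 0.0464
```

```bash
python3 -m creep '[[0,-0.1,0.3,-0.1,0],[0,0,0,0,0]]' >/dev/null; python3 t.py
python3 -m creep '[[-1,0,0,0,0],[-1,0,0,0,0],[-1,0,0,0,0],[-1,0,0,0,0],[-1,0,0,0,0],[-1,0,0,0,0]]' 60 >/dev/null; python3 t.py
for i in 1 2; do python3 -m creep '[[-1,0.05,0,0.25,0]]' >/dev/null; python3 t.py; done
python3 -m creep '[[-1,0.05,0,0.25,0]]' >/dev/null; python3 t.py
```

```text
t 24.775 p [ 0.5638 -0.1522  0.1908] F [ 0.2 -0.1  0.5] T [ 0.05 -0.11  0.02] tz [ 0.016 -0.003 -1.   ] gap 0.0466
t 25.525 p [ 0.5638 -0.1522  0.1908] F [ 0.1 -0.2 -0.2] T [ 0.06 -0.19  0.04] tz [ 0.016 -0.003 -1.   ] gap 0.0318
t 25.65 p [ 0.5637 -0.1522  0.1887] F [-0.4  0.1  2.9] T [ 0.03 -0.15  0.06] tz [ 0.017 -0.003 -1.   ] gap 0.032
t 25.775 p [ 0.5637 -0.1522  0.1868] F [-3.9  0.5 15.1] T [ 0.2   0.87 -0.04] tz [ 0.019 -0.004 -1.   ] gap 0.0319
t 25.9 p [ 0.5636 -0.152   0.1867] F [-7.4 -0.9 22. ] T [0.08 1.34 0.02] tz [ 0.02  -0.005 -1.   ] gap 0.0321
```

```bash
python3 -m creep '[[-1,0.05,0,0.4,0]]' >/dev/null; python3 t.py
python3 -m creep '[[-1,0.1,0,0.5,0],[-1,0.1,0,0.5,0]]' >/dev/null; python3 t.py; python3 g.py r.npy
python3 - <<'E'
from h import *
P=np.load('r.npy');Q=np.load('q.npy');P0=np.load('p.npy')
for u in range(190,214,2):
    r=[]
    for I in (Q,P0,P):
        col=(I[205:240,u,2]-I[205:240,u,0]); i=len(col)-1-np.argmax((col>18)[::-1]); r.append(205+i+(col[i]-18)/(col[i]-col[i+1]))
    print(u,np.round(r,2),np.round(r[2]-r[0],2))
A=np.load('r.npy')
b=np.clip(A[200:240,180:230]*1.5,0,255)
f=np.load('wr.npy')
cv2.imwrite('pics/k.png',np.hstack([cv2.resize(np.clip(X[200:240,180:220]*1.6,0,255).astype(np.uint8)[...,::-1],(400,400),interpolation=cv2.INTER_CUBIC) for X in (Q,A)]))
E
```

```text
t 26.025 p [ 0.5636 -0.1517  0.1866] F [-8.8 -0.9 30.3] T [0.08 1.88 0.01] tz [ 0.021 -0.008 -1.   ] gap 0.0319
t 26.275 p [ 0.5632 -0.1511  0.1867] F [-7.  -1.1 29. ] T [0.17 1.8  0.07] tz [ 0.026 -0.015 -1.   ] gap 0.032Traceback (most recent call last):
  File "<stdin>", line 6, in <module>
IndexError: index 35 is out of bounds for axis 0 with size 35
```

```bash
python3 - <<'E'
from h import *
P=np.load('r.npy');Q=np.load('q.npy');P0=np.load('p.npy')
for u in range(192,210,2):
    r=[]
    for I in (Q,P0,P):
        col=(I[212:232,u,2]-I[212:232,u,0]); i=np.nonzero(col[:-1]>18)[0].max(); r.append(212+i+(col[i]-18)/(col[i]-col[i+1]))
    print(u,np.round(r,2),np.round(r[2]-r[0],2))
cv2.imwrite('pics/k.png',np.hstack([cv2.resize(np.clip(X[200:240,180:220]*1.6,0,255).astype(np.uint8)[...,::-1],(400,400),interpolation=cv2.INTER_CUBIC) for X in (Q,P)]))
E
```

```text
192 [220.11 221.18 221.11] 1.0
194 [221.55 222.68 222.64] 1.09
196 [222.5  223.63 223.68] 1.18
198 [222.84 224.39 224.37] 1.54
200 [223.27 224.48 224.3 ] 1.03
202 [223.02 224.53 224.35] 1.33
204 [222.96 224.32 224.13] 1.17
206 [222.43 223.71 223.55] 1.12
208 [221.55 223.09 222.9 ] 1.36
```

View pics/k.png

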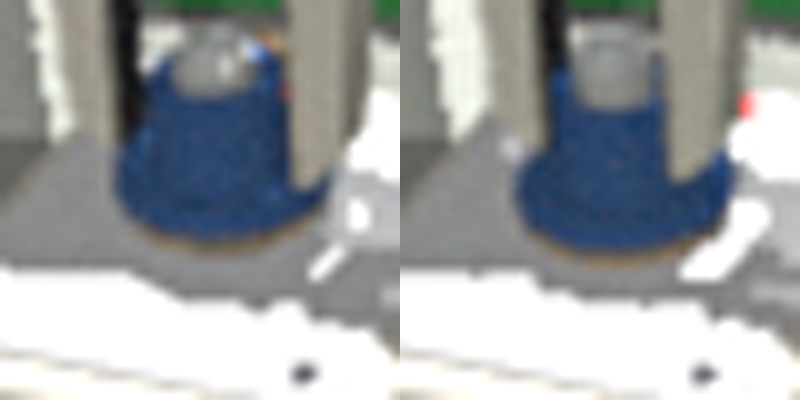

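```bash
python3 - <<'E'
from h import *
P=np.load('r.npy');P0=np.load('p.npy');Q=np.load('q.npy')
print('pred screws',proj('scene',[.6248,-.1094,.08]),proj('scene',[.6197,-.2017,.08]))
g=Q.mean(2)
for (x0,y0) in ((205,233),):
    w=255-g[y0:y0+9,x0:x0+11]; w=np.clip(w-np.median(w)-15,0,None); ys,xs=np.mgrid[y0:y0+9,x0:x0+11]; print('obs',(w*xs).sum()/w.sum(),(w*ys).sum()/w.sum())
for S in ((.565,-.1523),(.5665,-.1525)):
  for z in (.085,.087,.091):
    t=np.linspace(-np.pi,np.pi,721); c=np.array([proj('scene',[S[0]+.028*np.cos(a),S[1]+.028*np.sin(a),z]) for a in t])
    print(S,z,'bottom row',c[:,1].max().round(2),'at u',c[c[:,1].argmax(),0].round(1))
E
```

```text
pred screws [210.23039248 237.65307301] [175.38545534 230.92365231]
obs 209.42144799896388 238.16759487113072
(0.565, -0.1523) 0.085 bottom row 226.27 at u 201.1
(0.565, -0.1523) 0.087 bottom row 225.6 at u 201.1
(0.565, -0.1523) 0.091 bottom row 224.27 at u 200.9
(0.5665, -0.1525) 0.085 bottom row 226.59 at u 200.8Traceback (most recent call last):
  File "<stdin>", line 9, in <module>
  File "h.py", line 17, in proj
    p=imaging.camera_params(cam);K=np.array(p['K'])
ValueError: time passes only in moves, steps and waits
```

```bash
python3 - <<'E'
import numpy as np, cv2
h=cv2.imread('pics/h.png').astype(float)[:,480:]/1.4
h=cv2.resize(h,(80,90),interpolation=cv2.INTER_AREA)[...,::-1]   # raw origin (160,153)
P=np.load('r.npy');Q=np.load('q.npy')
for u in range(194,210,2):
    out=[]
    for I in (h[:,u-160],Q[153:243,u],P[153:243,u]):
        d=(I[:,0]-I[:,2])[64:80]; out.append(d.round().astype(int).tolist())
    print(u,'rest',out[0]);print('    free',out[1]);print('    press',out[2])
E
```

```text
194 rest [54, 52, 42, 42, 42, 33, 15, 0, -2, -2, -1, -2, -1, -2, -2, 0]
    free [-33, -37, -35, -39, -32, -7, 9, 2, -2, 0, -1, 0, -2, -1, -2, -1]
    press [-37, -36, -36, -35, -42, -35, -8, 12, 5, -1, -1, 0, 0, -1, -2, -2]
196 rest [53, 43, 39, 42, 42, 41, 34, 16, 0, -1, 0, 1, -1, -2, 0, 0]
    free [-35, -33, -34, -35, -42, -36, 0, 18, 0, -2, 0, -1, -1, -1, -1, -1]
    press [-37, -34, -33, -34, -39, -40, -41, -7, 19, 5, -1, -1, 0, -1, -2, -2]
198 rest [19, 13, 14, 27, 39, 42, 41, 28, 8, -1, 0, -1, 0, 0, -1, -1]
    free [-42, -37, -38, -38, -41, -42, -13, 17, 7, -1, -1, -1, 1, -1, 0, 0]
    press [-39, -38, -35, -35, -34, -38, -46, -31, 5, 13, -1, -1, -1, -1, -1, -1]
200 rest [-2, -1, 0, 9, 33, 40, 45, 33, 9, -2, -2, 0, 0, -1, -1, 0]
    free [-38, -40, -40, -39, -38, -48, -26, 4, 10, -2, -1, -1, 0, 0, 0, -1]
    press [-41, -41, -40, -38, -32, -36, -45, -30, 10, 21, -1, 0, -1, -1, -2, -1]
202 rest [2, 1, 0, 6, 23, 38, 45, 38, 11, -1, -1, 0, -1, -1, 0, 0]
    free [-38, -40, -39, -35, -38, -42, -19, 13, 13, -2, -1, 0, -1, -2, -1, 0]
    press [-42, -38, -38, -39, -35, -36, -43, -32, 9, 24, 2, 1, -2, -2, -2, 0]
204 rest [-2, -1, 0, 10, 36, 61, 77, 56, 12, -1, -1, 0, 0, 0, -1, -1]
    free [-36, -38, -37, -38, -41, -43, -17, 13, 6, -1, -1, 0, -1, -1, -1, -1]
    press [-42, -37, -37, -37, -41, -38, -44, -22, 12, 15, -2, -2, -1, -1, -2, -1]
206 rest [20, 11, 26, 59, 81, 85, 71, 26, 0, -1, 0, 0, 0, -1, -2, 0]
    free [-33, -40, -42, -36, -42, -33, 2, 15, -1, -1, 0, 0, -1, -1, -2, 0]
    press [-23, -35, -37, -34, -37, -41, -38, -2, 22, 4, 0, -2, 0, -2, -1, -1]
208 rest [76, 94, 100, 102, 102, 84, 44, 6, -2, -2, -1, 0, 0, 1, 0, 0]
    free [-30, -34, -40, -38, -38, -2, 19, 3, 0, 0, 0, 1, 0, 0, -1, -1]
    press [7, -23, -39, -34, -39, -39, -16, 19, 11, -1, -1, -1, 0, 0, -1, 0]
```

The brass washer's lower edge sits about 1.7 px (about 5.2 mm) below rest when pressed, and about 0.35 px below rest when released. So friction kept the released hub low, and the repeatable stop is probably the washer's end stop. One more check is to lift 5 mm in the grip and see whether the spring still pushes. It should if the travel was 6 mm, but not if it was 4 mm.

```bash
python3 -m creep '[[-1,0,-0.2,0,0],[-1,0,-0.2,0,0],[-1,0,-0.2,0,0],[-1,0,0,0,0]]' >/dev/null; python3 t.py
for r in -0.25 ; do :; done
python3 -m creep '[[-1,0,0,-0.2,0],[-1,0,0,-0.2,0],[-1,0,0,0,0]]' >/dev/null; python3 t.py; python3 -m creep '[[-1,0,0,0,0]]' >/dev/null; python3 t.py
python3 -m creep '[[-1,0,0,-0.1,0],[-1,0,0,0,0]]' >/dev/null; python3 t.py; python3 -m creep '[[-1,0,0,0,0]]' >/dev/null; python3 t.py
python3 -m creep '[[-1,0,0,-0.4,0],[-1,0,0,0,0]]' >/dev/null; python3 t.py; python3 -m creep '[[-1,0,0,0,0]]' >/dev/null; python3 t.py
```

```text
t 26.975 p [ 0.5629 -0.1526  0.1885] F [-0.5  0.   3.1] T [0.41 0.06 0.03] tz [ 0.028 -0.009 -1.   ] gap 0.0318
t 27.35 p [ 0.5629 -0.1527  0.1911] F [0.9 1.9 0.2] T [ 0.68 -0.26  0.01] tz [ 0.027 -0.008 -1.   ] gap 0.0322
t 27.475 p [ 0.5629 -0.1527  0.1911] F [-1.   1.7  0.7] T [ 0.65 -0.14 -0.  ] tz [ 0.027 -0.008 -1.   ] gap 0.032
t 27.725 p [ 0.5628 -0.1527  0.1915] F [ 0.9  2.3 -0.3] T [ 0.68 -0.23  0.02] tz [ 0.027 -0.008 -1.   ] gap 0.0319
t 27.85 p [ 0.5628 -0.1527  0.1915] F [ 0.6  1.9 -1.5] T [ 0.7  -0.25  0.01] tz [ 0.027 -0.007 -1.   ] gap 0.0321
t 28.1 p [ 0.5628 -0.1528  0.1956] F [ 1.2  2.7 -0.1] T [ 0.63 -0.29  0.03] tz [ 0.027 -0.007 -1.   ] gap 0.0322
t 28.225 p [ 0.5628 -0.1528  0.1957] F [ 1.1  3.2 -2.7] T [ 0.61 -0.41 -0.05] tz [ 0.027 -0.007 -1.   ] gap 0.0319
```

```bash
cat > f.py <<'E'
from h import *
F=[];Z=[]
for i in range(8):
    imaging.grab_frame('top'); s=robot.get_state(); F.append(s['wrist_force']);Z.append(s['tcp_pos'][2])
F=np.array(F);print('z',np.mean(Z).round(4),'F',F.mean(0).round(2),'sd',F.std(0).round(2),'t',s['time_s'])
E
python3 f.py
python3 -m creep '[[-1,0,0,0.35,0],[-1,0,0,0,0]]' >/dev/null; python3 f.py
python3 -m creep '[[-1,0,0,0.15,0],[-1,0,0,0,0]]' >/dev/null; python3 f.py
python3 -m creep '[[-1,0,0,0.15,0],[-1,0,0,0,0]]' >/dev/null; python3 f.py
python3 -m creep '[[-1,0,0,0.15,0],[-1,0,0,0,0]]' >/dev/null; python3 f.py
```

```text
z 0.1957 F [ 0.96  2.37 -1.37] sd [0.58 0.54 0.45] t 28.625
z 0.192 F [ 1.5   2.55 -3.28] sd [0.49 0.31 0.24] t 29.275
z 0.1911 F [ 0.61  2.34 -1.56] sd [0.5 0.5 0.5] t 29.925
z 0.1903 F [-0.34  2.4   1.33] sd [0.48 0.52 0.41] t 30.575
z 0.189 F [-0.26  2.63  1.48] sd [0.54 0.47 0.6 ] t 31.225
```

```bash
python3 -m creep '[[-1,0,0,-0.5,0],[-1,0,0,-0.4,0],[-1,0,0,0,0],[-1,0,0,0,0]]' >/dev/null; python3 t.py; python3 g.py up.npy
python3 -m creep '[[-1,0,0,0.5,0],[-1,0,0,0.3,0],[-1,0.05,0,0.3,0],[-1,0.1,0,0.3,0],[-1,0.1,0,0.3,0]]' >/dev/null; python3 t.py; python3 g.py dn.npy
python3 - <<'E'
import numpy as np
U=np.load('up.npy');D=np.load('dn.npy')
for u in range(192,211,2):
    for n,I in (('up',U),('dn',D)): print(u,n,(I[:,u,0]-I[:,u,2])[216:230].round().astype(int).tolist())
E
```

```text
t 31.725 p [ 0.5628 -0.1527  0.1976] F [ 0.1  2.6 -2.7] T [ 0.68 -0.25  0.  ] tz [ 0.027 -0.008 -1.   ] gap 0.032
t 32.55 p [ 0.5628 -0.1524  0.1868] F [-5.1  1.2 19.8] T [0.75 1.2  0.06] tz [ 0.032 -0.012 -0.999] gap 0.0321
192 up [-38, -34, -27, -6, 12, 8, -1, -2, -2, 0, -1, -1, -1, 0]
192 dn [-28, -37, -35, -35, -37, -36, -17, -5, -1, 0, -1, -1, -1, -1]
194 up [-34, -36, -43, -39, -4, 38, 37, 13, -1, -2, -2, 0, 0, -1]
194 dn [-36, -36, -36, -38, -36, -36, -40, -25, 2, 6, -1, -1, -1, -1]
196 up [-34, -38, -42, -42, -27, 15, 48, 38, 17, -1, -1, -1, 0, -1]
196 dn [-40, -37, -37, -38, -37, -36, -41, -40, -5, 20, 4, -1, -1, -1]
198 up [-37, -37, -37, -44, -42, -4, 42, 45, 32, 5, -2, -2, -1, -1]
198 dn [-44, -37, -39, -40, -36, -37, -38, -46, -30, 6, 14, 0, -1, 0]
200 up [-39, -40, -36, -43, -41, -15, 32, 48, 37, 8, -2, -1, -1, 1]
200 dn [-40, -40, -42, -43, -40, -39, -37, -42, -30, 8, 20, -1, -2, 1]
202 up [-37, -36, -34, -44, -40, -7, 42, 47, 36, 7, -3, 0, -1, -1]
202 dn [-39, -40, -38, -42, -39, -37, -39, -43, -32, 11, 22, -1, -1, -1]
204 up [-36, -37, -39, -41, -37, 1, 45, 47, 35, 5, -2, 0, 0, 0]
204 dn [-40, -37, -39, -38, -34, -34, -39, -43, -19, 16, 13, -1, 0, -1]
206 up [-39, -37, -40, -38, -16, 26, 44, 42, 12, -4, -2, 0, 0, -1]
206 dn [0, -12, -35, -38, -34, -38, -41, -36, 0, 24, 4, -1, -1, -1]
208 up [-36, -41, -47, -31, 16, 69, 84, 46, 1, -2, -1, 0, 0, 1]
208 dn [10, -2, -27, -34, -34, -40, -36, -6, 19, 7, -2, -1, 0, 1]
210 up [-41, -48, -24, 19, 47, 49, 35, 0, -3, -1, -1, 0, -1, -1]
210 dn [-29, -36, -36, -39, -42, -42, -5, 20, 4, -1, -1, -1, 0, 0]
```

Across these tests the travel looks like about 4–5 mm, and the wrist images suggest the hub pitches with its screw side low when I push. I'll push with the opposite lateral bias (tool -x) and see whether it goes deeper.

```bash
python3 -m creep '[[-1,-0.3,0,-0.1,0],[-1,-0.3,0,0,0]]' >/dev/null; python3 t.py
python3 -m creep '[[-1,-0.3,0,0.2,0]]' >/dev/null; python3 t.py
python3 -m creep '[[-1,-0.4,0,0.2,0]]' >/dev/null; python3 t.py
python3 -m creep '[[-1,-0.5,0,0.2,0]]' >/dev/null; python3 t.py
python3 -m creep '[[-1,-0.5,-0.2,0.2,0]]' >/dev/null; python3 t.py
```

```text
t 33.0 p [ 0.5641 -0.1523  0.1878] F [-5.4  3.1  7.3] T [ 0.88  1.26 -0.02] tz [ 0.02  -0.014 -1.   ] gap 0.0321
t 33.125 p [ 0.5647 -0.1521  0.1868] F [-10.3   2.2  21.4] T [ 0.82  2.21 -0.01] tz [ 0.013 -0.015 -1.   ] gap 0.0318
t 33.25 p [ 0.5656 -0.1519  0.1868] F [-14.    2.5  26.1] T [ 0.98  2.88 -0.02] tz [ 0.004 -0.017 -1.   ] gap 0.0319
t 33.375 p [ 0.5665 -0.1517  0.1868] F [-15.2   3.2  22.9] T [ 1.09  3.   -0.05] tz [-0.007 -0.02  -1.   ] gap 0.0323
t 33.5 p [ 0.5674 -0.1518  0.1869] F [-14.2   6.5  20.6] T [ 2.    2.65 -0.04] tz [-0.018 -0.019 -1.   ] gap 0.0322
```

```bash
python3 - <<'E'
import numpy as np
U=np.load('up.npy');D=np.load('dn.npy');Q=np.load('q.npy')
for u in (199,201,203,205):
  for n,I in (('up',U),('free',Q),('dn',D)):
    print(u,n,[tuple(I[r,u].round().astype(int).tolist()) for r in range(222,230)])
E
python3 t.py
```

```text
199 up [(75, 60, 37), (82, 63, 33), (86, 72, 50), (79, 76, 73), (90, 89, 91), (88, 88, 89), (84, 82, 83), (84, 85, 85)]
199 free [(31, 48, 72), (42, 50, 63), (67, 62, 54), (81, 77, 71), (88, 88, 89), (88, 88, 89), (84, 84, 85), (85, 85, 86)]
199 dn [(27, 44, 65), (22, 43, 69), (34, 45, 64), (63, 58, 54), (85, 76, 66), (87, 88, 88), (84, 85, 85), (85, 85, 85)]
201 up [(75, 60, 36), (80, 63, 35), (81, 65, 43), (73, 70, 68), (88, 89, 91), (87, 87, 88), (87, 87, 86), (87, 86, 87)]
201 free [(29, 45, 72), (41, 48, 64), (59, 55, 51), (78, 73, 67), (89, 88, 89), (87, 88, 87), (84, 84, 84), (85, 86, 86)]
201 dn [(26, 42, 64), (28, 44, 71), (33, 45, 66), (65, 58, 54), (86, 77, 64), (88, 88, 88), (85, 84, 85), (88, 86, 87)]
203 up [(76, 59, 34), (83, 63, 34), (84, 67, 43), (79, 75, 71), (88, 89, 90), (89, 89, 91), (84, 84, 85), (87, 87, 88)]
203 free [(28, 43, 71), (43, 49, 62), (64, 59, 49), (77, 71, 65), (89, 89, 91), (89, 90, 90), (85, 85, 86), (89, 88, 88)]
203 dn [(28, 41, 64), (29, 46, 72), (40, 50, 63), (69, 62, 53), (85, 77, 66), (89, 89, 90), (86, 86, 88), (87, 87, 87)]
205 up [(77, 60, 31), (80, 62, 34), (77, 66, 50), (76, 75, 75), (87, 87, 89), (88, 89, 89), (87, 86, 87), (86, 87, 87)]
205 free [(29, 43, 69), (54, 51, 57), (73, 65, 51), (79, 77, 76), (88, 89, 90), (88, 87, 88), (87, 86, 87), (83, 82, 83)]
205 dn [(23, 40, 64), (24, 41, 67), (50, 48, 57), (73, 64, 52), (85, 79, 73), (86, 88, 87), (86, 85, 86), (85, 86, 86)]
t 33.5 p [ 0.5674 -0.1518  0.1869] F [-14.2   6.5  20.6] T [ 2.    2.65 -0.04] tz [-0.018 -0.019 -1.   ] gap 0.0322
```

The RGB edge fractions agree with the TCP reading: hub near z 0.087, washer travel about 4.1–4.4 mm. The stop is hard and doesn't depend on tilt, so I'll try a small yaw wiggle under push in case the D-bore is catching.

```bash
python3 -m creep '[[-1,0.5,-0.2,-0.1,0],[-1,0.5,-0.2,0,0],[-1,0.4,-0.1,0,0]]' >/dev/null; python3 t.py
python3 -m creep '[[-1,0,0,0.15,3]]' >/dev/null; python3 t.py
python3 -m creep '[[-1,0,0,0.2,3]]' >/dev/null; python3 t.py
python3 -m creep '[[-1,0,0,0.2,-4]]' >/dev/null; python3 t.py
python3 -m creep '[[-1,0,0,0.2,-4]]' >/dev/null; python3 t.py
python3 -m creep '[[-1,0,0,0.2,-3]]' >/dev/null; python3 t.py; python3 place.py
```

```text
t 33.875 p [ 0.5633 -0.1522  0.1906] F [ 5.3  1.6 -2.8] T [ 0.75 -1.47  0.05] tz [ 0.014 -0.01  -1.   ] gap 0.0323
t 34.0 p [ 0.5637 -0.1523  0.1892] F [-2.2  1.5  2.3] T [ 0.5   0.41 -0.  ] tz [ 0.015 -0.01  -1.   ] gap 0.0321
t 34.125 p [ 0.5637 -0.1525  0.1872] F [-1.4  2.4  4.7] T [0.81 0.24 0.06] tz [ 0.015 -0.011 -1.   ] gap 0.0322
t 34.25 p [ 0.5645 -0.1525  0.1868] F [-3.7  1.2 16.9] T [ 0.82  0.65 -0.04] tz [ 0.017 -0.012 -1.   ] gap 0.0319
t 34.375 p [ 0.5648 -0.1523  0.1868] F [-5.4  2.6 16.1] T [ 0.94  1.1  -0.18] tz [ 0.018 -0.013 -1.   ] gap 0.0324
t 34.5 p [ 0.5648 -0.1522  0.1868] F [-4.4  1.8 14.2] T [ 0.95  0.97 -0.22] tz [ 0.018 -0.014 -1.   ] gap 0.032
hub [ 0.5629 -0.1532  0.0926] axis [0.0328 0.0208 0.9992] screw dir -177.9 want 176.3
shift xy tool cm [-0.21  0.09] tcp [ 0.5648 -0.1522  0.1868] F [-4.4  1.8 14.2] gap 0.032 q7 1.26 toolz [ 0.018 -0.014 -1.   ] t 34.5
```

```bash
python3 -m creep '[[-1,0,0,-0.2,3],[-1,0,0,0,3],[-1,0,0,0,3],[-1,0,0,0,-2]]' >/dev/null; python3 t.py; python3 place.py | head -1
python3 -m creep '[[-1,0,0,0.4,0],[-1,0,0,0.8,0]]' >/dev/null; python3 t.py
python3 -m creep '[[-1,0,0,1.2,0]]' >/dev/null; python3 t.py
```

```text
t 35.0 p [ 0.5639 -0.1521  0.189 ] F [0.  1.8 1.3] T [ 0.7  -0.28 -0.06] tz [ 0.016 -0.014 -1.   ] gap 0.0321
hub [ 0.5619 -0.1528  0.0948] axis [0.0346 0.0147 0.9993] screw dir 175.0 want 176.3
t 35.25 p [ 0.5644 -0.1518  0.1864] F [-20.9   0.3  67. ] T [ 0.54  4.76 -0.09] tz [ 0.016 -0.02  -1.   ] gap 0.0326
t 35.375 p [ 0.5646 -0.1512  0.1861] F [-29.    1.9  85.7] T [ 0.65  6.04 -0.32] tz [ 0.017 -0.029 -0.999] gap 0.032
```

Even at 86 N the hub stays at the same depth, rigid to about 0.01 mm/N, so this is a solid end stop. I'll take up the yaw offset, straighten the tool, settle to a moderate steady push and check.

```bash
python3 -m creep '[[-1,0,-0.2,-0.1,-0.7],[-1,0,-0.3,0,-0.7],[-1,0,-0.3,0,0],[-1,0,-0.2,0.1,0],[-1,0,0,0.25,0],[-1,0.05,0,0.25,0]]' 60 >/dev/null; python3 t.py; python3 place.py|head -1
python3 f.py
python3 - <<'E'
from h import *
imaging.grab_frame('scene')
for q in ('spindle_top','hub'):
  for d in models.tip_of(q,'scene'): print(q,round(d['confidence'],2),np.round(d['at'],4))
E
```

```text
t 36.125 p [ 0.5644 -0.1521  0.1864] F [-4.1  2.5 20.2] T [ 0.7   0.89 -0.02] tz [ 0.024 -0.018 -1.   ] gap 0.0322
hub [ 0.5632 -0.1532  0.0922] axis [0.0272 0.0203 0.9994] screw dir 177.1 want 176.3
z 0.1865 F [-2.41  2.54 10.81] sd [0.3  0.41 0.33] t 36.525
spindle_top 0.61 [ 0.2799 -0.2149  0.138 ]
spindle_top 0.45 [ 0.5681 -0.149   0.1384]
spindle_top 0.38 [ 0.5664 -0.153  -0.002 ]
spindle_top 0.26 [0.7893 0.0094 0.0035]
hub 0.95 [ 0.391  -0.0847 -0.0015]
hub 0.65 [0.456  0.4687 0.0005]
hub 0.51 [ 0.5641 -0.1531  0.0904]
```

```bash
python3 -m creep '[[-1,0,0,0.35,0],[-1,0,0,0.4,0]]' 60 >/dev/null; python3 t.py
python3 - <<'E'
from h import *
I=imaging.grab_frame('wrist').astype(int)
m=((I[...,0]>1.6*I[...,1])&(I[...,0]>2.2*I[...,2])&(I[...,0]>50)); m[:240]=0;m[300:]=0;m[:,:250]=0;m[:,310:]=0
ys,xs=np.nonzero(m);print('orange px',len(xs),xs.min(),xs.max(),ys.min(),ys.max())
for n,f in (('lower',np.max),('upper',np.min)):
    X=np.unique(xs);X=X[2:-2];Y=np.array([f(ys[xs==x]) for x in X]);a=np.polyfit(X,Y,1);print(n,'slope deg',np.degrees(np.arctan(a[0])).round(1),Y.tolist())
E
python3 f.py
```

```text
t 36.925 p [ 0.5645 -0.1516  0.1864] F [-9.9  1.9 29.8] T [ 0.9   2.03 -0.03] tz [ 0.024 -0.023 -0.999] gap 0.0321
orange px 194 265 295 259 266
lower slope deg -1.7 [266, 266, 266, 266, 266, 266, 265, 265, 265, 265, 266, 265, 265, 265, 266, 266, 265, 265, 265, 265, 265, 265, 265, 265, 265, 265, 266]
upper slope deg -0.0 [260, 260, 260, 260, 260, 260, 260, 260, 260, 260, 260, 260, 260, 260, 260, 260, 260, 260, 260, 260, 260, 260, 260, 260, 260, 260, 260]
z 0.1864 F [-8.65  2.62 26.36] sd [0.56 0.4  0.5 ] t 37.375
```

```bash
python3 -c "
from station import robot
print(robot.finish_job())"
```

```text
the job is handed in; nothing more can be done
None
```

I did the job in the order asked and handed it in at about 37 s, but I can't confirm that the washer reached its full 6 mm of travel.

- **Shaft:** I gripped it with the flat seated square (gap 16.0–16.2 mm) and turned it to within about 0.3° of the arrow. My last look at the orange flat showed it square to the gripper within about 2°; the tool itself was about 1° off the arrow.
- **Hub:** I took the small blue hub from the mat and slid it on with its screw on the flat's side. I then released and regripped it twice while checking the seating. It was handed in gripped at 60 N and held down with about 26 N steady.
- **Washer travel (checks disagree):** the hub comes to a rigid stop at the same depth regardless of tool tilt, grip height, yaw wiggle, or a brief 86 N push. Nothing else plausible blocks it, so I took this as the washer's end stop. However, the tool height, the start of the spring force, and the scene-camera edges all put the travel at about 4–4.5 mm.
- **Force:** that 86 N push was below the 120 N wrist limit. It went through the fingers and the hub, not the gripper's body, so I don't expect the 40 N limit to apply, but I couldn't check that.

I didn't touch any of the other objects on the bench.

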